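Put the bead-drilling kit back in order

TASK

Get the drilling corner ready for the next repair: slide every loose pattern gauge from the stand down between the two rack keepers it belongs between, so that the row of keepers and gauges grows steadily in length from the short end to the long end, each gauge upright, in line with the row, centred lengthwise on it and all the way down on the rack base. Lay every bead blank flat and fully home in the cavity of its own outline in the clamped maple block. Leave everything else on the bench where it is.

Things in the scene. Friction and masses are not known exactly. Their poses are not given: they have to be found in the camera images.
- rack: gauge rack: oak base 180 mm (x) by 170 mm (y), 12 mm thick, fixed; origin under its centre, z up. On it stand four upright maple keepers in a row along its y. At rest they stand 38 mm centre to centre, leaving 12 mm gaps: a gauge (18 mm) pushed down spreads them and then stands on the base between them. Rack and stand may swap sides
- keeper0: rack keeper 1, counted from the rack's +y end: upright maple plate 70 mm long (rack x, centred), 26 mm thick (y), its half-round top edge 90 mm above the bench; origin: centre of its underside, 12 mm above the bench. Slides only along rack y, up to 16 mm each way, against a soft spring (250 N/m)
- keeper1: rack keeper 2, counted from the rack's +y end: upright maple plate 100 mm long (rack x, centred), 26 mm thick (y), its half-round top edge 90 mm above the bench; origin: centre of its underside, 12 mm above the bench. Slides only along rack y, up to 16 mm each way, against a soft spring (250 N/m)
- keeper2: rack keeper 3, counted from the rack's +y end: upright maple plate 130 mm long (rack x, centred), 26 mm thick (y), its half-round top edge 90 mm above the bench; origin: centre of its underside, 12 mm above the bench. Slides only along rack y, up to 16 mm each way, against a soft spring (250 N/m)
- keeper3: rack keeper 4, counted from the rack's +y end: upright maple plate 160 mm long (rack x, centred), 26 mm thick (y), its half-round top edge 90 mm above the bench; origin: centre of its underside, 12 mm above the bench. Slides only along rack y, up to 16 mm each way, against a soft spring (250 N/m)
- gauge_short: the shortest pattern gauge, an upright maple board: 85 mm long (own x), 18 mm thick (own y), 90 mm high, the lowest 20 mm tapering to a rounded 6 mm wide foot edge; on top a centred grip tab 40 mm long, 18 mm thick, 90 to 150 mm above the foot. 100 to 250 g. Origin: centre of the foot edge; z up. Starts loose in a stand slot, leaning up to 0.06 rad; absent in some runs
- gauge_middle: the middle pattern gauge, an upright maple board: 115 mm long (own x), 18 mm thick (own y), 90 mm high, the lowest 20 mm tapering to a rounded 6 mm wide foot edge; on top a centred grip tab 40 mm long, 18 mm thick, 90 to 150 mm above the foot. 100 to 250 g. Origin: centre of the foot edge; z up. Starts loose in a stand slot, leaning up to 0.06 rad; absent in some runs
- gauge_long: the longest pattern gauge, an upright maple board: 145 mm long (own x), 18 mm thick (own y), 90 mm high, the lowest 20 mm tapering to a rounded 6 mm wide foot edge; on top a centred grip tab 40 mm long, 18 mm thick, 90 to 150 mm above the foot. 100 to 250 g. Origin: centre of the foot edge; z up. Starts loose in a stand slot, leaning up to 0.06 rad; absent in some runs
- stand: slotted oak stand, 110 mm (x) by 164 mm (y), 55 mm high, fixed; origin under its centre. Three open-ended slots along its x at y = -56, 0 and +56 mm, 20 mm wide, floor 10 mm above the bench, each between two 8 mm walls
- block: maple drilling block 130 mm (x) by 280 mm (y) by 30 mm, fixed at the far bench edge; origin under its centre. Three chamfered cavities 12 mm deep in its top, in a row along y: round (-y end), square (middle), oblong (+y end). An iron C-clamp grips its far (+x) rim at y = +49 mm, from 38 mm beyond the centre outward, and rises to 54 mm above the bench
- cavity_round (a point): centre of the floor of the round cavity (round, 66 mm across), 18 mm above the bench; axes as the block
- cavity_square (a point): centre of the floor of the square cavity (60 mm square, sides along the block's axes), 18 mm above the bench; axes as the block
- cavity_oblong (a point): centre of the floor of the oblong cavity (82 mm (block x) by 46 mm (block y)), 18 mm above the bench; axes as the block
- blank_round: oak bead blank, a disc 60 mm across, 30 mm thick, about 70 g; origin at the centre of its underside, z up; starts lying flat on the bench; absent in some runs
- blank_square: oak bead blank, 54 mm square, sides along its x and y, 30 mm thick, about 70 g; origin at the centre of its underside, z up; starts lying flat on the bench; absent in some runs
- blank_oblong: oak bead blank, 76 mm long (x) by 40 mm wide (y), 30 mm thick, about 70 g; origin at the centre of its underside, z up; starts lying flat on the bench; absent in some runs
- mug: bystander: yellow enamel mug of spare beads, 80 mm across, 85 mm high; origin at its underside
- cellar: bystander: cobalt glass salt cellar, 68 mm across, 50 mm high; origin at its underside
- pick: bystander: bone bead pick, 136 mm long, lying flat; origin at its underside
- oil: bystander: amber oil bottle, 56 mm across, 120 mm high; origin at its underside
- bead_jar: bystander: glass jar, 72 mm across, 85 mm high; origin at its underside
Mind the look-alikes: they are no part of the job. What is shaped like the gauge_long but yellow is not meant. Leave any black or green look-alike of the blank_round alone.

How it is judged:
By the outcome, as a careful person would: the job done as asked, in the order asked, and still so for the second after the job is handed in, with the robot touching nothing.
Of gauge_short, gauge_middle, gauge_long only 2 to 3 are there at a start; the rules pass over those that are not, and their reading is None.
Of blank_round, blank_square, blank_oblong only 2 to 3 are there at a start; the rules pass over those that are not, and their reading is None.
At some moment in a run one of blank_round, blank_square, blank_oblong may be knocked a few centimetres aside while the robot is not near it.
It also fails if it takes over 210 s, if anything falls off the work surface, if the arm or the gripper's body presses on something with over 40 N, if the wrist force passes 120 N, or if a joint passes its speed limit or range.

ROBOT

A 6-joint arm with a two-finger parallel gripper is mounted at the origin on the work surface. World frame = base frame: x ahead of the robot, y to its left, z up, the work surface at z = 0. Lengths are in mm, angles in rad, forces in N, time in s.
With the tool pointing down it reaches from about 200 to 875 mm from the base axis. Payload 3.4 kg.
Tool frame: the origin (TCP) lies on the centre line of the jaws, within the pads' length; the fingertips stand 17 mm ahead of it and the grasp point (between the pads) lies 2 mm behind it; z points along the fingers, y is the direction in which the jaws open and shut (so a half turn about z gives the same grasp; the last joint's range is limited). The gripper opens to 94 mm and grips with 3 to 60 N. Pads are 16 mm wide; open, the fingers measure 119 mm over their backs; the gripper's body (75 mm by 177 mm) begins 78 mm behind the grasp point.
Start: joints at [0.993, 0.276, 1.505, -0, 1.361, -0.121], TCP at [253.642, 516.071, 222.493] pointing down, gripper open.
Joint ranges: [-2.89, 2.89], [-0.75, 2.08], [0.22, 2.7], [-1.18, 4.32], [0.11, 2.71], [-2.7, 2.7]. Speed limits (rad/s): [2.57, 2.57, 3.14, 3.14, 3.14, 3.14].

INTERFACE

Orientations are given as a 3x3 rotation matrix whose columns are the frame's x, y, z axes.
In Python, from plant import get_obs, snapshot, close_job gives the robot as it stands.
- The arm moves only by the tool arm_command, never from a script. Its argument "targets" is one flat list of numbers, 7 for each row, row after row: the shift along the tool's x, y, z in m, then the turn, a rotation vector about the tool's x, y, z in rad, then the finger opening in m, from 0 to 0.094. In form: [dx, dy, dz, wx, wy, wz, grip, dx, dy, dz, wx, wy, wz, grip, ...]. A call has exactly 8 rows; each row is the pose to reach, as a shift and turn from the pose commanded when the call began, along the tool's axes at that moment; what a row does not reach only later rows make up. A row lasts 1/10 s, in which the tool goes at most 50 mm and 8.59 degrees, less where a joint would pass 70% of its speed; a pose out of reach is approached as far as the arm can. A call with a gripper value outside its range is refused whole. The fingers move at their own pace and stop on an object; "force" is the grip in N (left out, the last holds). Time passes only in rows, so rows that repeat a pose let the fingers close, or fill a call up. It gives the time, the measured TCP pose, the force and the opening at its end, in the units of the state.
- get_obs(): the state, without advancing time (a new reading comes with each control period).
- snapshot(name): name is "scene" or "top" or "wrist"; returns a dict with "frame" (400x640x3 uint8, red, green, blue), "mtx" (3x3 intrinsics, pixels), "position" and "orientation" of the camera in the world; the wrist camera has in their place "tool_from_camera" (4x4, takes a point from camera to tool coordinates, whose origin is the TCP and whose axes are the flange's). Camera axes: x right, y down, z forward; pixel columns grow to the right and rows downward; lengths in mm; the calibration is good to about 2 mm. A picture is of the moment at which its call begins: read the wrist's pose just before it. There is no depth.
- close_job(): hands the job in, once; it reports no verdict.
The state is a dict: "t": time; "qpos": joint angles; "qd": joint speeds; "tau": joint torques, N m; "tool_pos": TCP position; "eef_rot": TCP orientation; "ft_force": force on the tool from outside, world axes, zero at the start; "wrist_torque": the same for the moment, N m; "finger_gap": finger opening in mm.
Only numpy, scipy, OpenCV 4.12 (cv2) and the standard library are available. Lean on these libraries where they do the work, as an engineer would, in place of code of your own. Each camera call takes 0.05 s, during which the arm holds its last target. There are 200 camera calls.

## Working session

There is one attempt and no reset: what is moved stays moved. The work goes in short steps, Python scripts to look and compute and a tool call to move; the robot and the scene stay as the last step left them, time stands still between calls to the robot, and variables do not carry over. Pictures are saved under pics/ and viewed, about 12 in all and at most 16, crops included, and the job is handed in when it is done.

Besides the shell and the picture viewer there is one more tool, called after ">>>" as name(argument=value, ...), one argument or row to a line, values as JSON. arm_command: Moves the arm, as the interface text tells. Its arguments: {"type":"object","properties":{"targets":{"type":"array"},"force":{"type":"number"}},"required":["targets"]}

```bash
ls; mkdir -p pics; cat > h.py <<'E'
import numpy as np, cv2
from plant import get_obs, snapshot
def cam(name):
    o=get_obs(); s=snapshot(name)
    K=np.array(s["mtx"])
    if name=="wrist":
        T=np.eye(4);T[:3,:3]=o["eef_rot"];T[:3,3]=o["tool_pos"]
        T=T@np.array(s["tool_from_camera"]); R,p=T[:3,:3],T[:3,3]
    else: R,p=np.array(s["orientation"]),np.array(s["position"])
    return s["frame"],K,R,p
def ray(c,uv,z):
    f,K,R,p=c; d=R@np.linalg.solve(K,[uv[0],uv[1],1.]); return p+d*(z-p[2])/d[2]
def proj(c,P):
    f,K,R,p=c; q=K@(R.T@(np.array(P,float)-p)); return q[:2]/q[2]
def save(c,n,crop=None,k=1):
    f=c[0]
    if crop: x0,y0,x1,y1=crop; f=f[y0:y1,x0:x1]
    cv2.imwrite("pics/"+n,cv2.resize(f[...,::-1],None,fx=k,fy=k,interpolation=cv2.INTER_CUBIC))
E
python3 - <<'E'
from h import *
for n in("top","scene"):
    c=cam(n);save(c,n+"0.png",k=1.25);print(n,c[1],c[2],c[3]);np.save(n+"0.npy",np.array([0]))
    import pickle;pickle.dump(c,open(n+"0.pkl","wb"))
print(get_obs())
E
```

```text
pics
top [[441.88946802   0.         313.44708887]
 [  0.         441.88946802 199.10239133]
 [  0.           0.           1.        ]] [[ 1.44445480e-02 -9.95983217e-01  8.83673354e-02]
 [-9.99894272e-01 -1.45359137e-02 -3.90475002e-04]
 [ 1.67340651e-03 -8.83523522e-02 -9.96087878e-01]] [ 303.51685598  -12.36832363 1563.19499169]
scene [[386.56158196   0.         317.66290298]
 [  0.         386.56158196 201.57693117]
 [  0.           0.           1.        ]] [[-0.72934066  0.55005941 -0.40681303]
 [ 0.68412871  0.59114189 -0.42722263]
 [ 0.00548639 -0.58990331 -0.80745525]] [942.59750768 517.2323944  993.07217331]
{'t': 0.1, 'qpos': array([ 9.92996992e-01,  2.76497817e-01,  1.50594583e+00, -3.77594746e-06,
        1.36071774e+00, -1.21031292e-01]), 'qd': array([-1.21812874e-03, -1.15610681e-04, -1.96172846e-03,  1.16661540e-03,
       -8.30524358e-05, -4.00406960e-04]), 'tau': array([ 1.70655352e-03, -4.05457520e+01, -2.37780833e+01,  7.05276383e-02,
        2.97524559e-02, -3.97913766e-05]), 'tool_pos': array([253.37117705, 515.65098877, 221.734773  ]), 'eef_rot': array([[-8.97482906e-01,  4.41048416e-01, -8.53720955e-04],
       [ 4.41049203e-01,  8.97481960e-01, -1.31609374e-03],
       [ 1.85738097e-04, -1.55770458e-03, -9.99998770e-01]]), 'ft_force': array([0.33411452, 0.2336377 , 1.11102057]), 'wrist_torque': array([ 0.06479622, -0.04661435,  0.00387941]), 'finger_gap': 93.9493165955104}
```

View pics/top0.png

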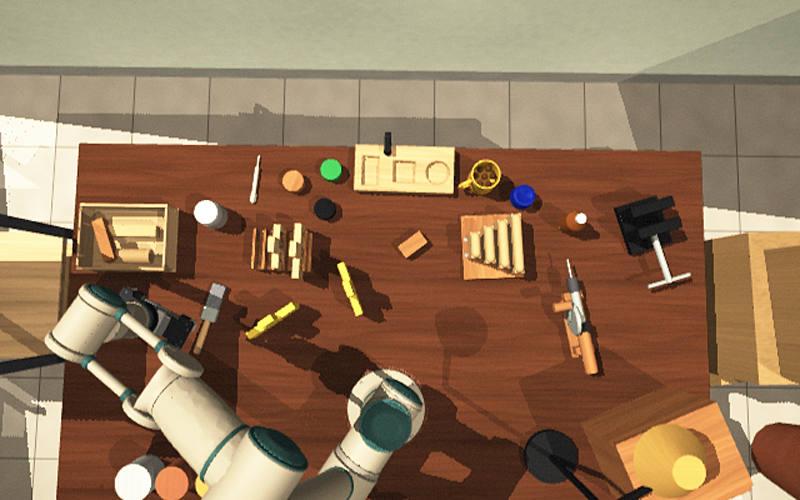

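View pics/scene0.png

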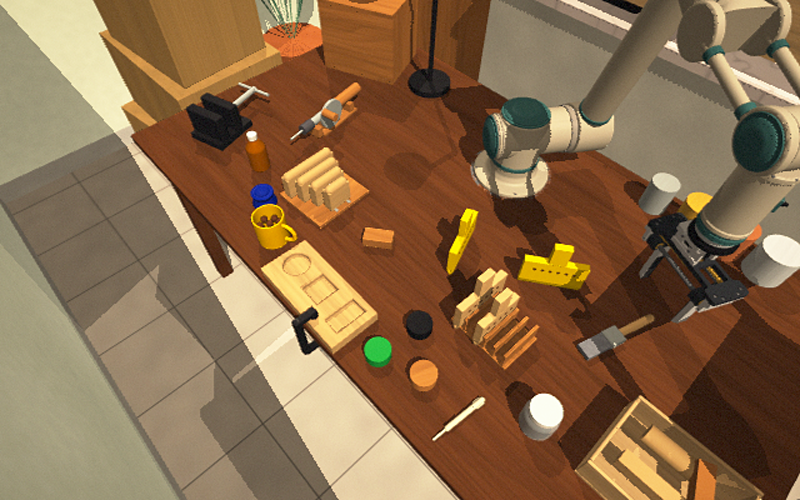

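```bash
python3 - <<'E'
from h import *; import pickle
c=pickle.load(open("top0.pkl","rb")); save(c,"t1.png",(190,105,440,270),3.2)
for n,uv,z in [("round",(234.5,145),30),("obl",(330,195),30),("standc",(225,198),70),("rackc",(394,197),12),("block",(324,135),30),("ylong1",(218,256),100)]: print(n,ray(c,uv,z).round(0))
print(c[0][145,234],c[0][195,330])
E
```

```text
round [627. 268.  30.]
obl [455. -70.  30.]
standc [435. 287.  70.]
rackc [ 453. -297.   12.]
block [667. -47.  30.]
ylong1 [241. 298. 100.]
[251 189 111] [239 163  93]
```

View pics/t1.png

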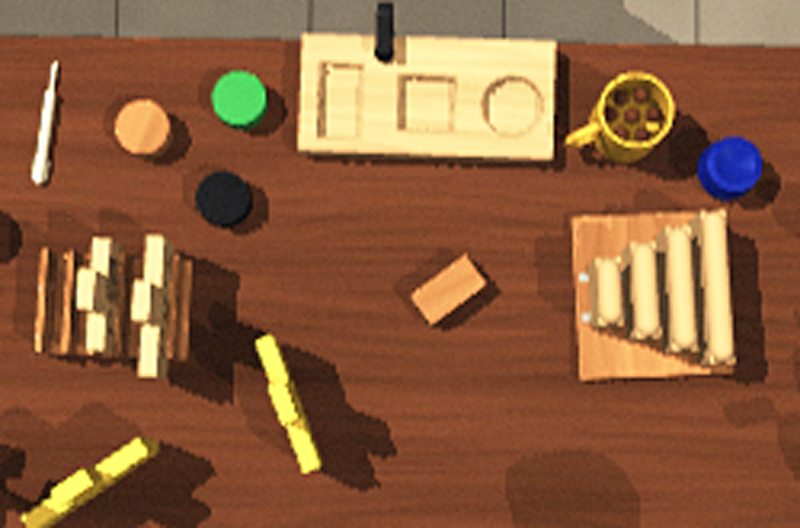

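```bash
cat >> h.py <<'E'
def go(x,y,z,yaw):
    """shift/turn in tool axes from the measured pose to a tool-down pose whose y axis points at yaw (deg, world)"""
    from scipy.spatial.transform import Rotation as Ro
    o=get_obs(); R=np.array(o["eef_rot"]); a=np.deg2rad(yaw)
    best=None
    for s in(1,-1):
        yv=s*np.array([np.cos(a),np.sin(a),0]); zv=np.array([0,0,-1.]); G=np.c_[np.cross(yv,zv),yv,zv]
        w=Ro.from_matrix(R.T@G).as_rotvec()
        if best is None or abs(w[2])<abs(best[2]): best=w
    d=R.T@(np.array([x,y,z])-o["tool_pos"])
    print("d(m)",(d/1000).round(4),"w",best.round(3),"z now",o["tool_pos"].round(1),"gap",round(o["finger_gap"],1),"t",round(o["t"],1),"q6",o["qpos"][5].round(2))
E
python3 - <<'E'
from h import *
print(np.array(snapshot("wrist")["tool_from_camera"]).round(3),snapshot("wrist")["mtx"])
go(380,287,340,90)
E
```

```text
[[   0.      -0.971   -0.239   69.023]
 [   1.       0.       0.      -1.286]
 [  -0.      -0.239    0.971 -163.212]
 [   0.       0.       0.       1.   ]] [[327.92933714   0.         318.66781168]
 [  0.         327.92933714 195.38967948]
 [  0.           0.           1.        ]]
d(m) [-0.2145 -0.1496 -0.1179] w [-0.001 -0.    -0.457] z now [253.5 515.8 221.9] gap 94.1 t 0.2 q6 -0.12
```

>>> arm_command(
  targets=[-0.027,-0.019,-0.03,0,0,-0.057,0.094,-0.054,-0.037,-0.06,0,0,-0.114,0.094,-0.08,-0.056,-0.09,0,0,-0.171,0.094,-0.107,-0.075,-0.118,0,0,-0.228,0.094,-0.134,-0.094,-0.118,0,0,-0.286,0.094,-0.161,-0.112,-0.118,0,0,-0.343,0.094,-0.188,-0.131,-0.118,0,0,-0.4,0.094,-0.2145,-0.15,-0.118,0,0,-0.457,0.094],
)

```text
t: 1.0
tool_pos: [380.4, 285.6, 340.5]
eef_rot: [[-1.0, -0.003, 0.0], [-0.003, 1.0, 0.0], [-0.0, 0.0, -1.0]]
ft_force: [0.6, 0.2, -0.3]
finger_gap: 93.8
```

```bash
python3 - <<'E'
from h import *; import pickle
go(380,287,340,90)
c=cam("wrist");save(c,"w1.png",k=1.25);pickle.dump(c,open("w1.pkl","wb"))
E
```

```text
d(m) [0.0004 0.0014 0.0005] w [0.    0.    0.003] z now [380.4 285.6 340.5] gap 93.8 t 1.0 q6 -1.08
```

View pics/w1.png

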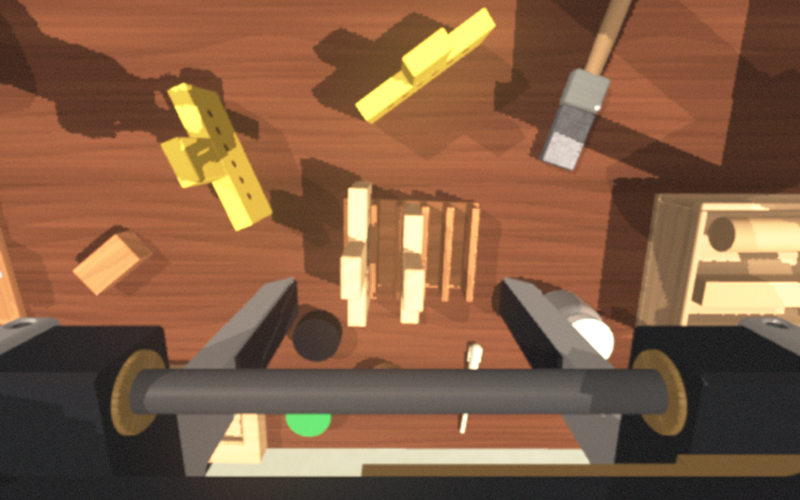

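```bash
python3 - <<'E'
from h import *; import pickle
c=pickle.load(open("w1.pkl","rb")); save(c,"w1c.png",(260,140,390,264),6)
E
```

```text
(no output)
```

View pics/w1c.png

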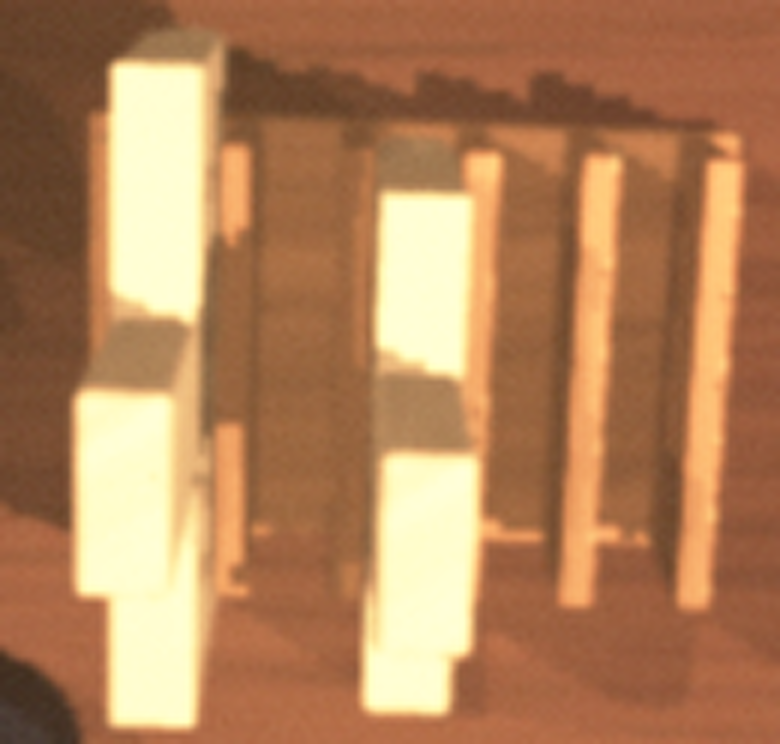

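```bash
python3 - <<'E'
from h import *; import pickle
c=pickle.load(open("w1.pkl","rb"))
P=lambda u,v,z:ray(c,(260+u/6,140+v/6),z)
for n,z,L in [("longtab",160,[(75,390),(172,390),(172,597),(75,597)]),("longboard",100,[(108,62),(208,62),(197,725),(108,725)]),
 ("midtab",160,[(380,452),(475,452),(470,655),(378,652)]),("midboard",100,[(378,190),(470,190),(450,712),(362,712)]),
 ("wall",55,[(725,160),(695,607)]),("wall2",55,[(602,155),(577,605)]),("wall3",55,[(485,155)])]:
    q=np.array([P(*l,z) for l in L]); print(n,q[:,:2].round(1).tolist(),q.mean(0).round(1))
E
```

```text
longtab [[406.4, 234.4], [406.4, 252.0], [446.3, 251.2], [446.4, 233.2]] [426.4 242.7 160. ]
longboard [[353.5, 234.6], [353.5, 255.0], [500.3, 250.4], [500.3, 230.7]] [426.9 242.7 100. ]
midtab [[418.0, 289.7], [417.9, 307.1], [457.7, 306.8], [457.2, 289.6]] [437.7 298.3 160. ]
midboard [[379.8, 289.9], [379.8, 309.0], [497.0, 306.6], [497.0, 287.1]] [438.4 298.2 100. ]
wall [[380.3, 370.3], [490.0, 368.3]] [435.2 369.3  55. ]
wall2 [[379.3, 342.0], [489.5, 339.6]] [434.4 340.8  55. ]
wall3 [[379.3, 315.1]] [379.3 315.1  55. ]
```

>>> arm_command(
  targets=[0,-0.045,0,0,0,0,0.094,0,-0.09,0,0,0,0,0.094,0,-0.135,0,0,0,0,0.094,0,-0.18,0,0,0,0,0.094,0,-0.225,0,0,0,0,0.094,0,-0.27,0,0,0,0,0.094,0,-0.315,0,0,0,0,0.094,0,-0.34,0,0,0,0,0.094],
)

```text
t: 1.85
tool_pos: [379.6, -55.8, 340.4]
eef_rot: [[-1.0, 0.003, 0.0], [0.003, 1.0, -0.001], [-0.0, -0.001, -1.0]]
ft_force: [0.7, 0.0, -0.6]
finger_gap: 94.1
```

>>> arm_command(
  targets=[0,-0.03,0,0,0,0,0.094,0,-0.06,0,0,0,0,0.094,0,-0.09,0,0,0,0,0.094,0,-0.12,0,0,0,0,0.094,0,-0.15,0,0,0,0,0.094,0,-0.18,0,0,0,0,0.094,0,-0.21,0,0,0,0,0.094,0,-0.24,0,0,0,0,0.094],
)

```text
t: 2.65
tool_pos: [380.0, -294.2, 340.3]
eef_rot: [[-1.0, 0.0, 0.0], [0.0, 1.0, 0.0], [-0.0, 0.0, -1.0]]
ft_force: [-0.4, 0.2, -0.0]
finger_gap: 94.2
```

```bash
python3 - <<'E'
from h import *; import pickle
go(380,-297,340,90)
c=cam("wrist");save(c,"w2.png",(200,60,460,260),3);pickle.dump(c,open("w2.pkl","wb"))
E
```

```text
d(m) [-0.     -0.0028  0.0003] w [ 0.  0. -0.] z now [ 380.  -294.2  340.3] gap 94.2 t 2.6 q6 -2.37
```

View pics/w2.png

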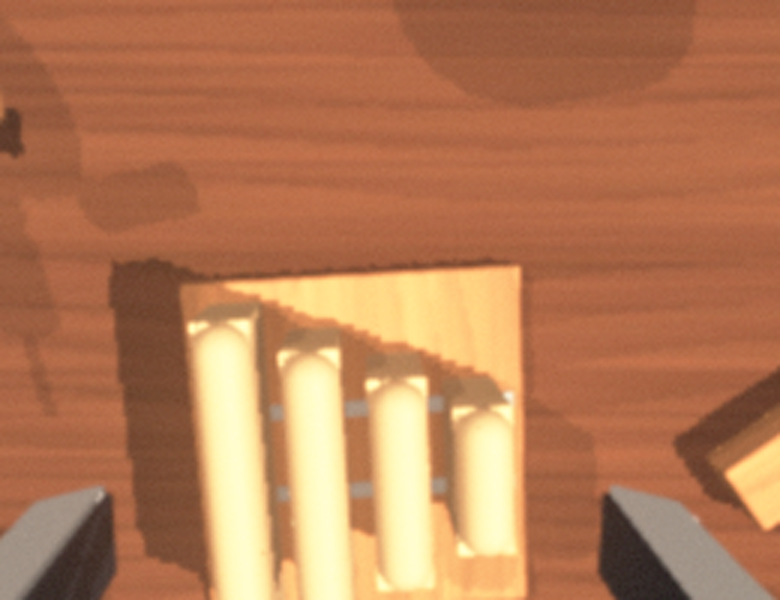

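>>> arm_command(
  targets=[0.02,0,0,0,0,0,0.094,0.04,0,0,0,0,0,0.094,0.06,0,0,0,0,0,0.094,0.07,0,0,0,0,0,0.094,0.07,0,0,0,0,0,0.094,0.07,0,0,0,0,0,0.094,0.07,0,0,0,0,0,0.094,0.07,0,0,0,0,0,0.094],
)

```text
t: 3.5
tool_pos: [310.7, -293.2, 340.3]
eef_rot: [[-1.0, -0.001, 0.0], [-0.001, 1.0, 0.0], [-0.0, 0.0, -1.0]]
ft_force: [0.1, 0.3, -0.5]
finger_gap: 94.1
```

```bash
python3 - <<'E'
from h import *; import pickle
c=cam("wrist");save(c,"w3.png",(250,80,400,270),4) if 0 else save(c,"w3.png",(245,70,395,215),5);pickle.dump(c,open("w3.pkl","wb"))
c=pickle.load(open("w2.pkl","rb"));P=lambda u,v,z:ray(c,(200+u/3,60+v/3),z)
print([P(*q,12).round(1) for q in[(182,284),(520,266),(527,597)]])
E
```

```text
[array([ 368.7, -381.9,   12. ]), array([ 359.8, -213.5,   12. ]), array([ 537.8, -202.6,   12. ])]
```

View pics/w3.png

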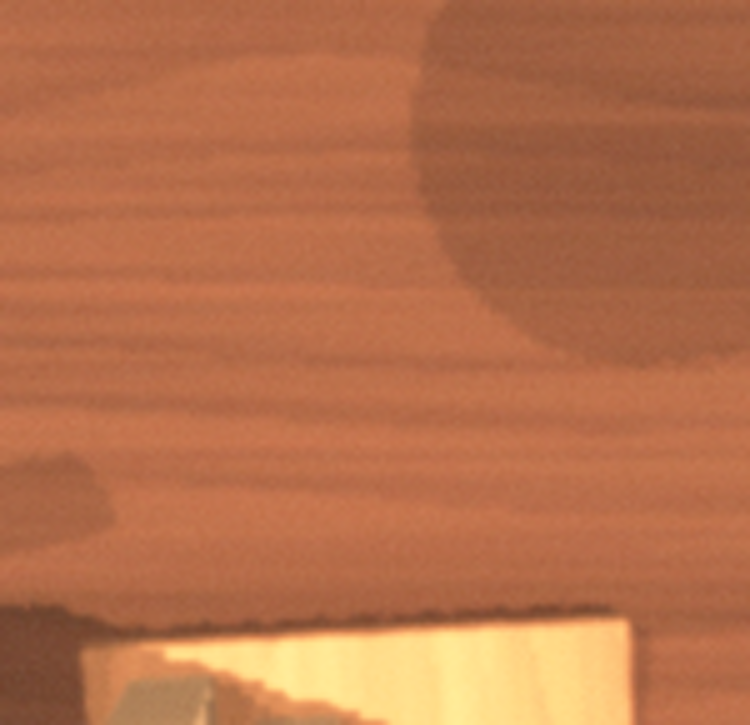

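```bash
python3 - <<'E'
from h import *; import pickle
c=pickle.load(open("w2.pkl","rb"));save(c,"w2b.png",(250,140,390,300),3.75*1)
E
```

```text
(no output)
```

View pics/w2b.png

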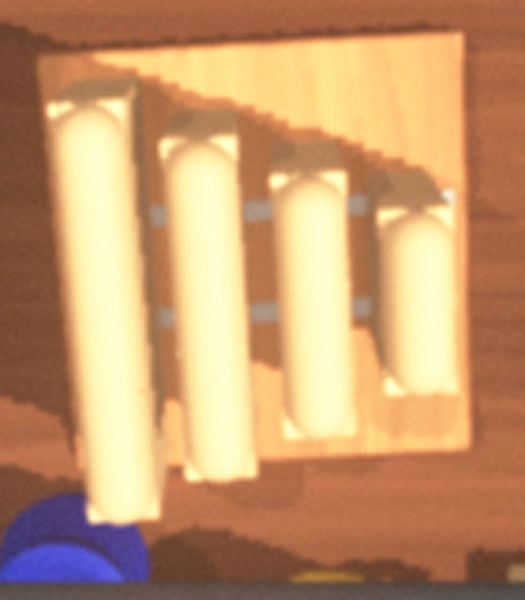

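```bash
python3 - <<'E'
from h import *; import pickle
c=pickle.load(open("w2.pkl","rb"));P=lambda u,v,z:ray(c,(250+u/3.75,140+v/3.75),z)
for n,L in [("k3",[(48,102),(125,98),(158,519),(88,523)]),("k2",[(160,137),(237,135),(256,478),(188,482)]),("k1",[(270,174),(345,171),(355,436),(286,438)]),("k0",[(375,208),(453,206),(458,391),(388,395)])]:
    q=np.array([P(*l,77) for l in L]); d=(q[2]+q[3]-q[0]-q[1])/2
    print(n,q.mean(0).round(1),"len",np.hypot(*d[:2]).round(1),"yaw",np.degrees(np.arctan2(d[1],d[0])).round(2),"thk",(q[1]-q[0])[1].round(1))
q=[P(*l,12) for l in[(38,57),(463,33),(470,447)]];print(np.round(q,1))
# blanks & block from top
t=pickle.load(open("top0.pkl","rb"));Q=lambda u,v,z:ray(t,(190+u/3.2,105+v/3.2),z).round(1)
print("obl",[Q(*l,30) for l in[(412,293),(467,255),(487,288),(432,325)]])
print("round",Q(142,127,30),"block",[Q(*l,30) for l in[(301,33),(556,41),(554,160),(298,150)]])
print("cavR",Q(513,106,24),"cavO",Q(340,101,24))
E
```

```text
k3 [ 457.6 -350.6   77. ] len 162.0 yaw 3.02 thk 27.0
k2 [ 455.5 -312.2   77. ] len 132.2 yaw 3.2 thk 27.1
k1 [ 453.3 -274.5   77. ] len 101.5 yaw 3.31 thk 26.6
k0 [ 450.8 -236.5   77. ] len 71.3 yaw 4.43 thk 27.8
[[ 369.5 -382.8   12. ]
 [ 360.  -213.3   12. ]
 [ 538.1 -203.2   12. ]]
obl [array([448.7, -31.3,  30. ]), array([491.2, -90.8,  30. ]), array([ 455.4, -113. ,   30. ]), array([414.1, -53.5,  30. ])]
round [627.8 268.2  30. ] block [array([736. ,  95.4,  30. ]), array([ 731.1, -186.9,   30. ]), array([ 597.7, -185.3,   30. ]), array([604.7,  96. ,  30. ])]
cavR [ 658.7 -140.4   24. ] cavO [661.5  51.1  24. ]
```

>>> arm_command(
  targets=[-0.009,0.045,0,0,0,0,0.04,-0.018,0.09,0,0,0,0,0.04,-0.027,0.135,0,0,0,0,0.04,-0.036,0.18,0,0,0,0,0.04,-0.045,0.225,0,0,0,0,0.04,-0.054,0.27,0,0,0,0,0.04,-0.063,0.315,0,0,0,0,0.04,-0.072,0.35,0,0,0,0,0.04],
)

```text
t: 4.35
tool_pos: [382.0, 59.5, 340.7]
eef_rot: [[-1.0, -0.002, 0.001], [-0.002, 1.0, 0.001], [-0.001, 0.001, -1.0]]
ft_force: [1.1, 0.0, 0.7]
finger_gap: 40.1
```

>>> arm_command(
  targets=[-0.01,0.035,0.01,0,0,0.01,0.04,-0.02,0.07,0.02,0,0,0.024,0.04,-0.03,0.105,0.04,0,0,0.024,0.04,-0.037,0.14,0.06,0,0,0.024,0.04,-0.044,0.17,0.08,0,0,0.024,0.04,-0.044,0.186,0.1,0,0,0.024,0.04,-0.044,0.186,0.12,0,0,0.024,0.04,-0.044,0.186,0.12,0,0,0.024,0.04],
)

```text
t: 5.15
tool_pos: [424.2, 243.1, 217.7]
eef_rot: [[-1.0, 0.022, -0.006], [0.022, 1.0, -0.002], [0.006, -0.002, -1.0]]
ft_force: [-0.8, 0.7, 0.3]
finger_gap: 39.8
```

```bash
python3 - <<'E'
from h import *
go(426.6,242.7,130,88.6)
E
```

```text
d(m) [-0.003  -0.0001  0.0876] w [-0.002 -0.006  0.002] z now [424.2 243.1 217.7] gap 39.8 t 5.2 q6 -1.17
```

>>> arm_command(
  targets=[-0.0015,0,0.025,0,0,0,0.04,-0.0015,0,0.05,0,0,0,0.04,-0.0015,0,0.075,0,0,0,0.04,-0.0015,0,0.088,0,0,0,0.04,-0.0015,0,0.088,0,0,0,0.04,-0.0015,0,0.088,0,0,0,0.01,-0.0015,0,0.088,0,0,0,0.01,-0.0015,0,0.088,0,0,0,0.01],
  force=25,
)

```text
t: 5.95
tool_pos: [428.3, 243.1, 133.7]
eef_rot: [[-1.0, 0.024, 0.002], [0.024, 1.0, 0.001], [-0.002, 0.001, -1.0]]
ft_force: [0.1, -0.1, -0.4]
finger_gap: 19.2
```

```bash
python3 - <<'E'
from h import *
go(426.6,242.7,130,88.6);print(get_obs()["ft_force"].round(1))
E
```

```text
d(m) [ 0.0017 -0.0004  0.0037] w [0.001 0.002 0.   ] z now [428.3 243.1 133.7] gap 19.2 t 6.0 q6 -1.17
[ 0.1 -0.1 -0.4]
```

>>> arm_command(
  targets=[0,0,0,0,0,0,0.01,0,0,0,0,0,0,0.01,0,0,-0.02,0,0,0,0.01,0,0,-0.05,0,0,0,0.01,0,0,-0.08,0,0,0,0.01,0,0,-0.11,0,0,0,0.01,0,0,-0.14,0,0,0,0.01,0,0,-0.14,0,0,0,0.01],
  force=25,
)

```text
t: 6.75
tool_pos: [429.4, 243.7, 276.1]
eef_rot: [[-1.0, 0.024, 0.007], [0.024, 1.0, 0.003], [-0.007, 0.003, -1.0]]
ft_force: [0.4, 0.6, -1.6]
finger_gap: 17.9
```

```bash
python3 - <<'E'
from h import *
go(458.2,-331.4,270,93.3);print(get_obs()["ft_force"].round(1))
c=cam("wrist");save(c,"w4.png",(180,60,460,300),2.6)
E
```

```text
d(m) [-0.0424 -0.5742  0.0046] w [ 0.003  0.007 -0.081] z now [429.4 243.7 276.1] gap 17.9 t 6.8 q6 -1.17
[ 0.4  0.6 -1.6]
```

View pics/w4.png

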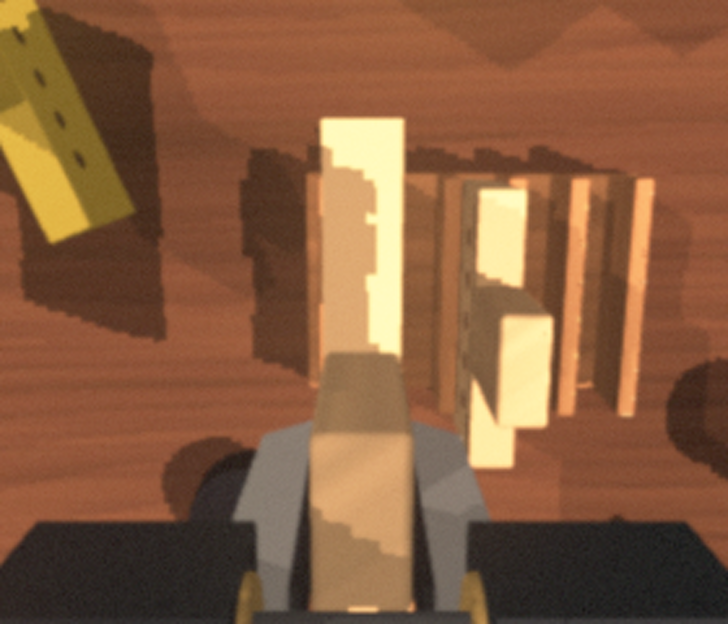

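```bash
python3 - <<'E'
from h import *
c=cam("wrist");o=get_obs();R=np.array(o["eef_rot"])
for u,v in[(320,118),(403,118),(320,350),(403,350)]:
    P=ray(c,(180+u/2.6,60+v/2.6),276.1-133.7+100); print(P.round(1),(R.T@(P-o["tool_pos"])).round(1))
for u,v in[(312,433),(412,433)]:
    P=ray(c,(180+u/2.6,60+v/2.6),276.1-133.7+160); print(P.round(1),(R.T@(P-o["tool_pos"])).round(1))
go(456,-331.4,270,93.3)
E
```

```text
[353.4 234.9 242.4] [73.5 -9.6 29.6]
[353.8 253.1 242.4] [73.5  8.7 29.6]
[405.9 233.  242.4] [ 21.  -10.2  29.6]
[406.4 252.5 242.4] [21.   9.3 29.6]
[405.3 234.4 302.4] [ 21.6  -8.8 -30.4]
[405.7 251.  302.4] [ 21.6   7.8 -30.4]
d(m) [-0.0425 -0.5732  0.002 ] w [-0.    -0.    -0.081] z now [427.1 242.7 271.9] gap 18.0 t 6.8 q6 -1.17
```

>>> arm_command(
  targets=[-0.0015,-0.02,0,0,0,-0.003,0.01,-0.004,-0.05,0,0,0,-0.007,0.01,-0.007,-0.09,0,0,0,-0.013,0.01,-0.0105,-0.135,0,0,0,-0.019,0.01,-0.014,-0.18,0,0,0,-0.025,0.01,-0.0175,-0.225,0,0,0,-0.032,0.01,-0.021,-0.27,0,0,0,-0.038,0.01,-0.024,-0.31,0,0,0,-0.044,0.01],
  force=25,
)

```text
t: 7.65
tool_pos: [442.6, -69.4, 270.1]
eef_rot: [[-1.0, -0.02, -0.004], [-0.02, 1.0, 0.001], [0.004, 0.001, -1.0]]
ft_force: [0.6, -0.0, -1.2]
finger_gap: 17.7
```

```bash
python3 - <<'E'
from h import *
go(457.6,-331.3,270,93.3)
E
```

```text
d(m) [-0.0098 -0.2622 -0.0003] w [ 0.001 -0.004 -0.038] z now [442.6 -69.4 270.1] gap 17.7 t 7.7 q6 -1.9
```

>>> arm_command(
  targets=[-0.0015,-0.045,0,0,0,-0.006,0.01,-0.003,-0.09,0,0,0,-0.012,0.01,-0.005,-0.135,0,0,0,-0.018,0.01,-0.007,-0.175,0,0,0,-0.024,0.01,-0.009,-0.215,0,0,0,-0.03,0.01,-0.01,-0.24,0,0,0,-0.038,0.01,-0.01,-0.255,0,0,0,-0.038,0.01,-0.01,-0.262,0,0,0,-0.038,0.01],
  force=25,
)

```text
t: 8.45
tool_pos: [458.7, -329.8, 270.3]
eef_rot: [[-0.998, -0.057, -0.003], [-0.057, 0.998, 0.003], [0.003, 0.003, -1.0]]
ft_force: [0.4, -0.1, -2.6]
finger_gap: 17.6
```

>>> arm_command(
  targets=[0,0,0,0,0,0,0.01,0,0,0,0,0,0,0.01,0,0,0,0,0,0,0.01,0,0,0,0,0,0,0.01,0,0,0,0,0,0,0.01,0,0,0,0,0,0,0.01,0,0,0,0,0,0,0.01,0,0,0,0,0,0,0.01],
  force=25,
)

```text
t: 9.25
tool_pos: [459.4, -329.4, 272.5]
eef_rot: [[-0.998, -0.058, 0.0], [-0.058, 0.998, 0.0], [-0.0, 0.0, -1.0]]
ft_force: [0.1, -0.9, -1.3]
finger_gap: 18.1
```

```bash
python3 - <<'E'
from h import *
go(457.6,-331.3,136,93.3)
E
```

```text
d(m) [ 0.0019 -0.0018  0.1365] w [0.    0.    0.001] z now [ 459.4 -329.4  272.5] gap 18.1 t 9.2 q6 -2.37
```

>>> arm_command(
  targets=[0.002,-0.002,0.02,0,0,0,0.01,0.002,-0.002,0.04,0,0,0,0.01,0.002,-0.002,0.055,0,0,0,0.01,0.002,-0.002,0.065,0,0,0,0.01,0.002,-0.002,0.075,0,0,0,0.01,0.002,-0.002,0.08,0,0,0,0.01,0.002,-0.002,0.085,0,0,0,0.01,0.002,-0.002,0.09,0,0,0,0.01],
  force=40,
)

```text
t: 10.05
tool_pos: [457.9, -331.8, 182.8]
eef_rot: [[-0.998, -0.058, 0.001], [-0.058, 0.998, -0.001], [-0.001, -0.001, -1.0]]
ft_force: [0.4, 0.1, -0.0]
finger_gap: 17.5
```

```bash
python3 - <<'E'
from h import *
go(457.6,-331.3,135.7,93.3);print(get_obs()["ft_force"],get_obs()["wrist_torque"])
E
```

```text
d(m) [0.0004 0.0005 0.0471] w [-0.001  0.001  0.001] z now [ 457.9 -331.8  182.8] gap 17.5 t 10.1 q6 -2.38
[ 0.35770494  0.1492835  -0.04664599] [0.16553596 0.03139137 0.0800657 ]
```

>>> arm_command(
  targets=[0,0,0.006,0,0,0,0.01,0,0,0.012,0,0,0,0.01,0,0,0.018,0,0,0,0.01,0,0,0.024,0,0,0,0.01,0,0,0.03,0,0,0,0.01,0,0,0.036,0,0,0,0.01,0,0,0.04,0,0,0,0.01,0,0,0.044,0,0,0,0.01],
  force=40,
)

```text
t: 10.85
tool_pos: [457.5, -331.5, 138.1]
eef_rot: [[-0.998, -0.058, -0.0], [-0.058, 0.998, 0.0], [0.0, 0.0, -1.0]]
ft_force: [-0.2, 1.0, -0.4]
finger_gap: 17.6
```

>>> arm_command(
  targets=[0,0,0.001,0,0,0,0.01,0,0,0.002,0,0,0,0.01,0,0,0.003,0,0,0,0.01,0,0,0.004,0,0,0,0.01,0,0,0.005,0,0,0,0.01,0,0,0.005,0,0,0,0.01,0,0,0.005,0,0,0,0.01,0,0,0.005,0,0,0,0.01],
  force=40,
)

```text
t: 11.65
tool_pos: [457.5, -331.5, 135.6]
eef_rot: [[-0.998, -0.058, 0.001], [-0.058, 0.998, -0.001], [-0.001, -0.001, -1.0]]
ft_force: [-2.6, 2.0, 10.7]
finger_gap: 17.5
```

```bash
python3 - <<'E'
from h import *
go(457.6,-331.3,135.7,93.3);print(get_obs()["ft_force"],get_obs()["wrist_torque"])
E
```

```text
d(m) [-0.0002  0.0002 -0.0001] w [-0.001  0.001  0.001] z now [ 457.5 -331.5  135.6] gap 17.5 t 11.7 q6 -2.38
[-2.55696544  1.96250639 10.71556405] [0.6751529  0.47983223 0.05130626]
```

>>> arm_command(
  targets=[0,0,-0.002,0,0,0,0.04,0,0,-0.002,0,0,0,0.04,0,0,-0.002,0,0,0,0.04,0,0,-0.002,0,0,0,0.04,0,0,-0.04,0,0,0,0.04,0,0,-0.08,0,0,0,0.04,0,0,-0.12,0,0,0,0.04,0,0,-0.16,0,0,0,0.04],
)

```text
t: 12.45
tool_pos: [457.4, -331.4, 294.7]
eef_rot: [[-0.998, -0.058, -0.0], [-0.058, 0.998, 0.0], [0.0, 0.0, -1.0]]
ft_force: [0.7, -0.0, -0.8]
finger_gap: 40.1
```

```bash
python3 - <<'E'
from h import *;import pickle
go(438,298.2,300,88.8)
c=cam("wrist");save(c,"w5.png",(200,80,440,320),3);pickle.dump(c,open("w5.pkl","wb"))
E
```

```text
d(m) [-0.0173  0.6297 -0.0051] w [ 0.    -0.     0.079] z now [ 457.4 -331.4  294.7] gap 40.1 t 12.4 q6 -2.38
```

View pics/w5.png

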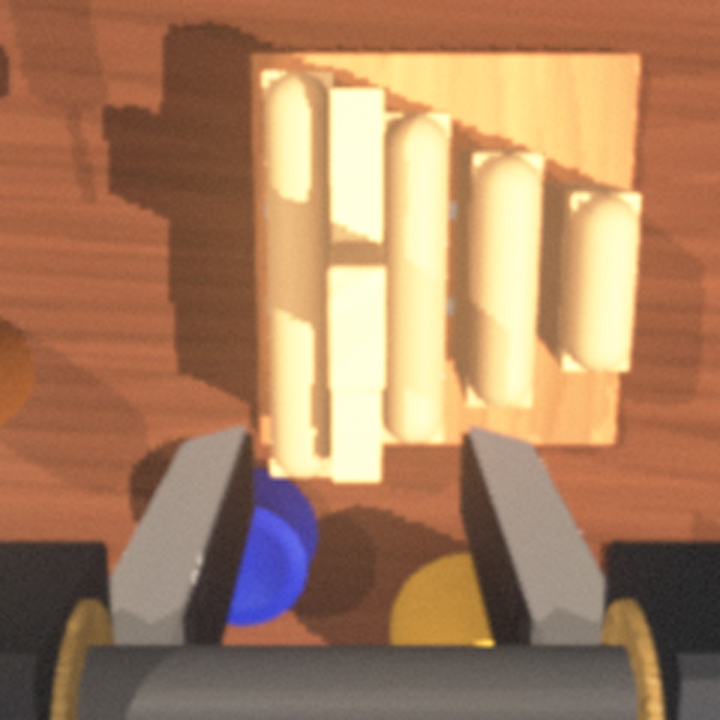

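```bash
python3 - <<'E'
from h import *;import pickle
c=pickle.load(open("w5.pkl","rb"));P=lambda u,v,z:ray(c,(200+u/3,80+v/3),z)
e=np.array([np.cos(.0576),np.sin(.0576),0]);n=np.array([-e[1],e[0],0]);C=np.array([454.3,-293.4,0])
for nm,z,L in[("long",102,[(330,88),(384,88),(382,482),(333,482)]),("tab",162,[(330,266),(384,266),(384,388),(330,388)]),("k3",77,[(262,72),(330,72),(325,475),(270,475)]),("k2",77,[(384,114),(450,114),(445,442),(385,442)]),("k1",77,[(473,154),(543,154),(532,406),(467,406)]),("k0",77,[(570,193),(640,193),(630,370),(562,370)]),("base",12,[(252,54),(640,54),(617,444)])]:
    q=np.array([P(*l,z) for l in L])-C; print(nm,"along",(q@e).round(1),(q@e).mean().round(1),"across",(q@n).round(1),(q@n).mean().round(1))
E
```

```text
long along [-74.2 -74.2  72.8  72.8] -0.7 across [-48.2 -29.3 -29.  -47.9] -38.6
tab along [-21.  -21.   17.6  17.6] -1.7 across [-47.  -30.6 -30.3 -47.3] -38.8
k3 along [-80.3 -80.3  79.7  79.7] -0.3 across [-74.2 -48.8 -51.8 -74.4] -62.3
k2 along [-65.1 -65.1  65.3  65.3] 0.1 across [-28.6  -3.7  -2.6 -27.1] -15.5
k1 along [-50.3 -50.3  49.9  49.9] -0.2 across [ 5.4 32.1 32.2  5.9] 18.9
k0 along [-35.6 -35.6  34.8  34.8] -0.4 across [43.1 70.  70.9 43.6] 56.9
base along [-89.8 -90.   89.2] -30.2 across [-84.3  84.5  86. ] 28.7
```

>>> arm_command(
  targets=[-0.001,0.04,0,0,0,0.005,0.04,-0.002,0.085,0,0,0,0.01,0.04,-0.0035,0.13,0,0,0,0.015,0.04,-0.005,0.175,0,0,0,0.02,0.04,-0.006,0.22,0,0,0,0.025,0.04,-0.007,0.265,0,0,0,0.03,0.04,-0.0085,0.31,0,0,0,0.035,0.04,-0.01,0.355,0,0,0,0.04,0.04],
)

```text
t: 13.3
tool_pos: [446.5, 25.1, 293.2]
eef_rot: [[-1.0, -0.018, 0.0], [-0.018, 1.0, 0.0], [-0.0, 0.0, -1.0]]
ft_force: [0.1, 0.9, 0.9]
finger_gap: 39.8
```

```bash
python3 - <<'E'
from h import *
go(438,298.2,220,88.8)
E
```

```text
d(m) [0.0037 0.2732 0.0732] w [0.    0.    0.039] z now [446.5  25.1 293.2] gap 39.8 t 13.3 q6 -1.69
```

>>> arm_command(
  targets=[0.0005,0.045,0,0,0,0.01,0.04,0.001,0.09,0,0,0,0.02,0.04,0.002,0.135,0.01,0,0,0.03,0.04,0.003,0.18,0.025,0,0,0.039,0.04,0.0035,0.225,0.045,0,0,0.039,0.04,0.0037,0.255,0.06,0,0,0.039,0.04,0.0037,0.272,0.073,0,0,0.039,0.04,0.0037,0.272,0.073,0,0,0.039,0.04],
)

```text
t: 14.1
tool_pos: [437.0, 296.2, 218.2]
eef_rot: [[-1.0, 0.018, -0.004], [0.018, 1.0, -0.002], [0.004, -0.002, -1.0]]
ft_force: [-0.2, -0.6, 0.3]
finger_gap: 40.1
```

```bash
python3 - <<'E'
from h import *;import pickle
c=cam("wrist");pickle.dump(c,open("w6.pkl","wb"))
go(438,298.2,132,88.8)
E
```

```text
d(m) [-0.0004  0.0034  0.0874] w [-0.002 -0.002  0.002] z now [437.7 295.  219.4] gap 39.8 t 14.2 q6 -1.09
```

>>> arm_command(
  targets=[0,0.003,0.02,0,0,0,0.04,0,0.003,0.045,0,0,0,0.04,0,0.003,0.07,0,0,0,0.04,0,0.003,0.086,0,0,0,0.04,0,0.003,0.086,0,0,0,0.04,0,0.003,0.086,0,0,0,0.01,0,0.003,0.086,0,0,0,0.01,0,0.003,0.086,0,0,0,0.01],
  force=25,
)

```text
t: 14.95
tool_pos: [439.2, 298.4, 135.9]
eef_rot: [[-1.0, 0.021, 0.002], [0.021, 1.0, 0.001], [-0.002, 0.001, -1.0]]
ft_force: [-0.5, 0.6, -0.3]
finger_gap: 19.3
```

>>> arm_command(
  targets=[0,0,0,0,0,0,0.01,0,0,0,0,0,0,0.01,0,0,0,0,0,0,0.01,0,0,-0.03,0,0,0,0.01,0,0,-0.06,0,0,0,0.01,0,0,-0.09,0,0,0,0.01,0,0,-0.12,0,0,0,0.01,0,0,-0.14,0,0,0,0.01],
  force=25,
)

```text
t: 15.75
tool_pos: [438.3, 298.6, 276.2]
eef_rot: [[-1.0, 0.021, 0.001], [0.021, 1.0, 0.001], [-0.001, 0.001, -1.0]]
ft_force: [0.5, 0.4, -2.5]
finger_gap: 17.6
```

```bash
python3 - <<'E'
from h import *;import pickle
go(438,298.2,132,88.8)
c=cam("wrist");pickle.dump(c,open("w7.pkl","wb"));save(c,"w7.png",(180,60,460,300),2.6)
E
```

```text
d(m) [ 0.0005 -0.0006  0.1442] w [0.001 0.001 0.   ] z now [438.3 298.6 276.2] gap 17.6 t 15.8 q6 -1.08
```

View pics/w7.png

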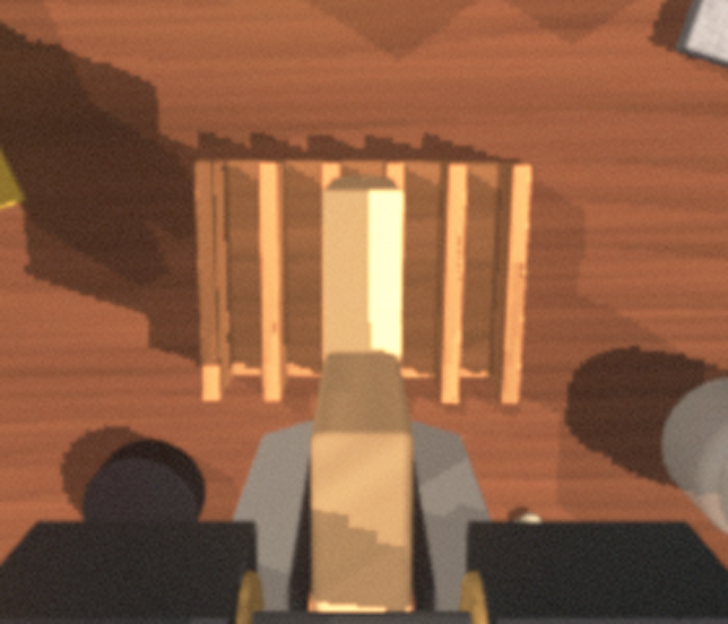

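```bash
python3 - <<'E'
from h import *;import pickle
c=pickle.load(open("w7.pkl","rb"));o=get_obs();R=np.array(o["eef_rot"])
for u,v,z in[(322,188,o["tool_pos"][2]-26),(403,188,o["tool_pos"][2]-26),(312,433,o["tool_pos"][2]+34),(412,433,o["tool_pos"][2]+34)]:
    P=ray(c,(180+u/2.6,60+v/2.6),z); print((R.T@(P-o["tool_pos"])).round(1))
go(455.7,-291.3,276,93.3)
E
```

```text
[ 61.4 -10.2  25.6]
[61.4  7.2 25.7]
[ 26.6  -9.4 -34.2]
[ 26.6   6.2 -34.1]
d(m) [-0.0281 -0.5902  0.0012] w [ 0.003  0.006 -0.078] z now [439.7 299.3 279. ] gap 18.1 t 15.8 q6 -1.08
```

>>> arm_command(
  targets=[-0.001,-0.02,0,0,0,-0.003,0.01,-0.0025,-0.05,0,0,0,-0.006,0.01,-0.0045,-0.09,0,0,0,-0.012,0.01,-0.0065,-0.135,0,0,0,-0.018,0.01,-0.0085,-0.18,0,0,0,-0.024,0.01,-0.011,-0.225,0,0,0,-0.03,0.01,-0.013,-0.27,0,0,0,-0.036,0.01,-0.015,-0.315,0,0,0,-0.042,0.01],
  force=25,
)

```text
t: 16.6
tool_pos: [445.7, -18.3, 273.3]
eef_rot: [[-1.0, -0.022, -0.002], [-0.022, 1.0, 0.001], [0.001, 0.001, -1.0]]
ft_force: [0.7, 0.1, -2.2]
finger_gap: 17.8
```

>>> arm_command(
  targets=[-0.001,-0.045,0,0,0,-0.006,0.01,-0.002,-0.09,0,0,0,-0.012,0.01,-0.003,-0.135,0,0,0,-0.018,0.01,-0.004,-0.175,0,0,0,-0.024,0.01,-0.005,-0.215,0,0,0,-0.03,0.01,-0.0055,-0.245,0,0,0,-0.036,0.01,-0.006,-0.265,0,0,0,-0.036,0.01,-0.006,-0.274,0,0,0,-0.036,0.01],
  force=25,
)

```text
t: 17.4
tool_pos: [458.3, -291.9, 273.2]
eef_rot: [[-0.998, -0.056, -0.001], [-0.056, 0.998, 0.001], [0.001, 0.001, -1.0]]
ft_force: [0.2, 0.9, -2.8]
finger_gap: 17.8
```

>>> arm_command(
  targets=[0,0,0,0,0,0,0.01,0,0,0,0,0,0,0.01,0,0,0,0,0,0,0.01,0,0,0,0,0,0,0.01,0,0,0,0,0,0,0.01,0,0,0,0,0,0,0.01,0,0,0,0,0,0,0.01,0,0,0,0,0,0,0.01],
  force=40,
)

```text
t: 18.2
tool_pos: [458.5, -290.7, 274.5]
eef_rot: [[-0.998, -0.057, 0.0], [-0.057, 0.998, 0.0], [-0.0, 0.0, -1.0]]
ft_force: [-0.4, -0.4, -2.3]
finger_gap: 17.6
```

```bash
python3 - <<'E'
from h import *
go(455.9,-291.3,136,93.3)
E
```

```text
d(m) [ 0.0027 -0.0005  0.1385] w [ 0.  0. -0.] z now [ 458.5 -290.7  274.5] gap 17.6 t 18.2 q6 -2.32
```

>>> arm_command(
  targets=[0.0027,-0.0005,0.025,0,0,0,0.01,0.0027,-0.0005,0.045,0,0,0,0.01,0.0027,-0.0005,0.06,0,0,0,0.01,0.0027,-0.0005,0.07,0,0,0,0.01,0.0027,-0.0005,0.08,0,0,0,0.01,0.0027,-0.0005,0.087,0,0,0,0.01,0.0027,-0.0005,0.093,0,0,0,0.01,0.0027,-0.0005,0.1,0,0,0,0.01],
  force=40,
)

```text
t: 19.0
tool_pos: [456.2, -291.1, 174.6]
eef_rot: [[-0.998, -0.057, 0.001], [-0.057, 0.998, 0.0], [-0.001, 0.0, -1.0]]
ft_force: [-0.5, 2.4, 0.5]
finger_gap: 17.8
```

>>> arm_command(
  targets=[0,0,0.006,0,0,0,0.01,0,0,0.012,0,0,0,0.01,0,0,0.018,0,0,0,0.01,0,0,0.024,0,0,0,0.01,0,0,0.028,0,0,0,0.01,0,0,0.032,0,0,0,0.01,0,0,0.034,0,0,0,0.01,0,0,0.036,0,0,0,0.01],
  force=40,
)

```text
t: 19.8
tool_pos: [455.8, -291.3, 138.3]
eef_rot: [[-0.998, -0.057, -0.0], [-0.057, 0.998, 0.0], [0.0, 0.0, -1.0]]
ft_force: [0.3, 3.0, 1.1]
finger_gap: 17.8
```

>>> arm_command(
  targets=[0,0,0.001,0,0,0,0.01,0,0,0.002,0,0,0,0.01,0,0,0.003,0,0,0,0.01,0,0,0.0035,0,0,0,0.01,0,0,0.004,0,0,0,0.01,0,0,0.004,0,0,0,0.01,0,0,0.004,0,0,0,0.01,0,0,0.004,0,0,0,0.01],
  force=40,
)

```text
t: 20.6
tool_pos: [455.8, -291.3, 137.7]
eef_rot: [[-0.998, -0.057, 0.001], [-0.057, 0.998, -0.001], [-0.001, -0.001, -1.0]]
ft_force: [-4.1, 5.6, 18.4]
finger_gap: 17.7
```

```bash
python3 - <<'E'
from h import *
go(455.9,-291.3,136,93.3);print(get_obs()["ft_force"],get_obs()["wrist_torque"])
E
```

```text
d(m) [-0.0001  0.      0.0017] w [-0.001  0.001 -0.   ] z now [ 455.8 -291.3  137.7] gap 17.7 t 20.6 q6 -2.33
[-4.10302443  5.64493305 18.37654062] [1.45663107 0.92913119 0.17378067]
```

>>> arm_command(
  targets=[0,0,-0.003,0,0,0,0.027,0,0,-0.003,0,0,0,0.027,0,0,-0.003,0,0,0,0.027,0,0,-0.003,0,0,0,0.027,0,0,-0.04,0,0,0,0.027,0,0,-0.08,0,0,0,0.027,0,0,-0.12,0,0,0,0.027,0,0,-0.16,0,0,0,0.027],
)

```text
t: 21.4
tool_pos: [455.7, -291.5, 295.5]
eef_rot: [[-0.998, -0.057, -0.0], [-0.057, 0.998, 0.0], [0.0, 0.0, -1.0]]
ft_force: [-0.1, -0.7, 0.3]
finger_gap: 26.7
```

```bash
python3 - <<'E'
from h import *;import pickle
go(438,298.2,300,88.8)
c=cam("wrist");save(c,"w8.png",(190,80,450,320),3);pickle.dump(c,open("w8.pkl","wb"))
E
```

```text
d(m) [-0.016   0.5897 -0.0044] w [ 0.    -0.     0.078] z now [ 455.7 -291.5  295.5] gap 26.7 t 21.4 q6 -2.33
```

View pics/w8.png

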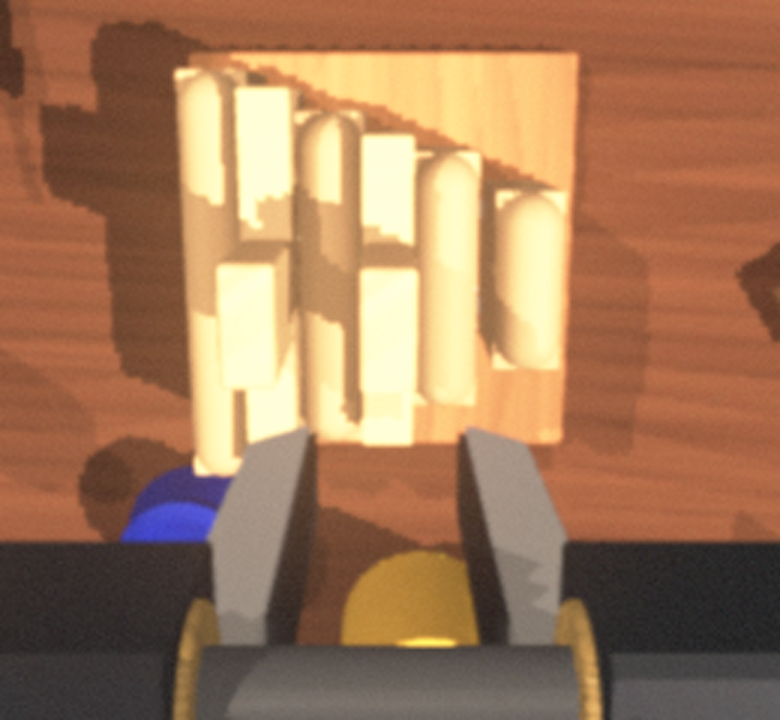

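```bash
python3 - <<'E'
from h import *;import pickle
c=pickle.load(open("w8.pkl","rb"));P=lambda u,v,z:ray(c,(190+u/3,80+v/3),z)
e=np.array([np.cos(.0576),np.sin(.0576),0]);n=np.array([-e[1],e[0],0]);C=np.array([454.3,-293.4,0])
for nm,z,L in[("mid",102,[(360,134),(415,134),(412,445),(362,445)]),("tab",162,[(360,267),(416,267),(416,392),(360,392)]),("ltab",162,[(218,263),(275,263),(275,388),(225,388)]),("k1",77,[(418,152),(480,152)])]:
    q=np.array([P(*l,z) for l in L])-C; print(nm,"along",(q@e).round(1),(q@e).mean().round(1),"across",(q@n).round(1),(q@n).mean().round(1))
go(560,-50,340,90)
E
```

```text
mid along [-57.8 -57.8  58.7  58.7] 0.4 across [-8.4 11.1 10.8 -8.4] 1.3
tab along [-19.9 -19.9  19.8  19.8] -0.1 across [-7.1  9.9 10.2 -7.4] 1.4
ltab along [-21.1 -21.1  18.4  18.4] -1.4 across [-50.3 -33.  -34.1 -49.7] -41.8
k1 along [-50.4 -50.4] -50.4 across [13.  36.7] 24.9
d(m) [-0.1157  0.2371 -0.0383] w [-0.009  0.009  0.057] z now [ 458.3 -293.7  302.7] gap 26.9 t 21.4 q6 -2.33
```

>>> arm_command(
  targets=[-0.01,0.025,-0.015,0,0,0.01,0,-0.025,0.06,-0.03,0,0,0.02,0,-0.045,0.1,-0.045,0,0,0.03,0,-0.065,0.14,-0.045,0,0,0.04,0,-0.085,0.18,-0.045,0,0,0.05,0,-0.105,0.215,-0.045,0,0,0.057,0,-0.116,0.237,-0.045,0,0,0.057,0,-0.116,0.237,-0.045,0,0,0.057,0],
)

```text
t: 22.25
tool_pos: [559.2, -45.4, 338.4]
eef_rot: [[-1.0, -0.004, -0.0], [-0.004, 1.0, 0.001], [0.0, 0.001, -1.0]]
ft_force: [0.2, -0.5, -1.0]
finger_gap: 0.6
```

>>> arm_command(
  targets=[0,0,0,0,0,0,0,0,0,0,0,0,0,0,0,0,0,0,0,0,0,0,0,0,0,0,0,0,0,0,0,0,0,0,0,0,0,0,0,0,0,0,0,0,0,0,0,0,0,0,0,0,0,0,0,0],
)

```text
t: 23.05
tool_pos: [558.1, -48.2, 339.5]
eef_rot: [[-1.0, -0.0, 0.0], [-0.0, 1.0, 0.0], [-0.0, 0.0, -1.0]]
ft_force: [0.0, 0.6, 0.1]
finger_gap: 0.8
```

```bash
python3 - <<'E'
from h import *;import pickle
c=cam("wrist");go(560,-50,340,90);save(c,"w9.png",(160,20,480,300),2.1);pickle.dump(c,open("w9.pkl","wb"))
E
```

```text
d(m) [-0.0019 -0.0018 -0.0005] w [0. 0. 0.] z now [558.1 -48.2 339.5] gap 0.4 t 23.1 q6 -1.78
```

View pics/w9.png

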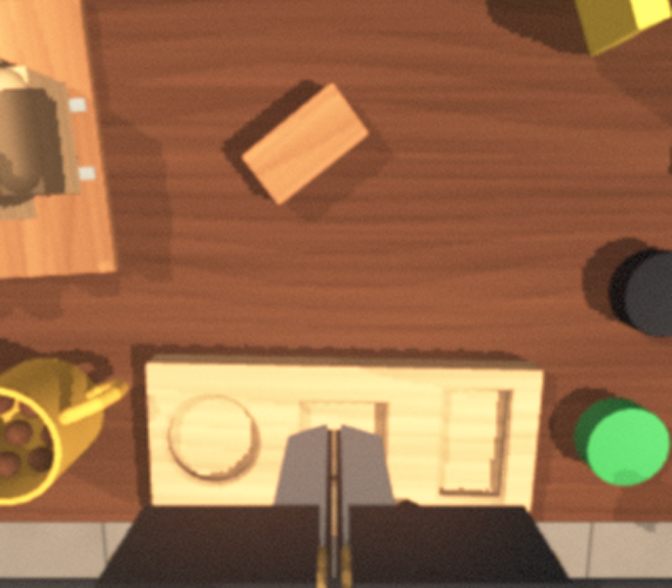

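```bash
python3 - <<'E'
from h import *;import pickle
c=pickle.load(open("w9.pkl","rb"));P=lambda u,v,z:ray(c,(160+u/2.1,20+v/2.1),z)[:2]
def show(n,L,z):
    q=np.array([P(*l,z) for l in L]); print(n,q.round(1).tolist(),q.mean(0).round(1))
show("oblblank",[(243,158),(333,84),(368,132),(278,205)],30)
# refine with mask
hsv=cv2.cvtColor(c[0],cv2.COLOR_RGB2HSV);f=c[0].astype(int)
m=((f[...,0]>185)&(f[...,1]>110)).astype(np.uint8);m[:60]=0;m[125:]=0;m[:,:265]=0;m[:,345:]=0
k=max(cv2.findContours(m,0,2)[0],key=cv2.contourArea);b=cv2.boxPoints(cv2.minAreaRect(k))
q=np.array([ray(c,p,30)[:2] for p in b]);print("mask",q.round(1).tolist(),q.mean(0).round(1),[np.linalg.norm(q[i]-q[i-1]).round(1) for i in range(4)])
show("roundcav",[(168,437),(258,437),(213,395),(213,481)],30)
show("oblcav",[(441,389),(511,389),(502,496),(438,496)],30)
show("block",[(147,363),(543,369),(152,506),(533,518)],30)
q=[P(147,363,30),P(543,369,30)];d=q[1]-q[0];print(np.hypot(*d),np.degrees(np.arctan2(d[1],d[0])))
t=cam("top");a=pickle.load(open("top0.pkl","rb"))
E
```

```text
oblblank [[462.6, -108.6], [417.1, -49.4], [446.4, -26.6], [492.7, -86.1]] [454.7 -67.7]
mask [[461.1, -111.7], [415.3, -50.4], [445.5, -24.5], [492.8, -86.2]] [453.7 -68.2] [np.float64(40.7), np.float64(76.5), np.float64(39.8), np.float64(77.7)]
roundcav [[656.3, -168.9], [656.3, -103.7], [624.7, -135.0], [690.6, -137.7]] [ 657.  -136.3]
oblcav [[620.2, 27.6], [620.1, 77.5], [702.4, 75.9], [702.4, 28.5]] [661.3  52.4]
block [[601.2, -180.6], [605.5, 99.2], [710.5, -183.9], [720.1, 100.1]] [659.3 -41.3]
279.7984810596686 89.12977099818274
```

>>> arm_command(
  targets=[0.013,-0.0025,0.02,0,0,0.12,0.07,0.026,-0.005,0.045,0,0,0.24,0.07,0.039,-0.0075,0.07,0,0,0.36,0.07,0.052,-0.01,0.1,0,0,0.48,0.07,0.065,-0.0125,0.13,0,0,0.6,0.07,0.078,-0.015,0.16,0,0,0.72,0.07,0.091,-0.0175,0.19,0,0,0.84,0.07,0.104,-0.02,0.22,0,0,0.925,0.07],
)

```text
t: 23.95
tool_pos: [453.7, -68.2, 118.6]
eef_rot: [[-0.599, 0.801, 0.001], [0.801, 0.599, -0.0], [-0.001, 0.001, -1.0]]
ft_force: [0.3, -0.3, 0.1]
finger_gap: 60.7
```

>>> arm_command(
  targets=[0,0,0,0,0,0,0.07,0,0,0,0,0,0,0.07,0,0,0,0,0,0,0.07,0,0,0,0,0,0,0.07,0,0,0,0,0,0,0.07,0,0,0,0,0,0,0.07,0,0,0,0,0,0,0.07,0,0,0,0,0,0,0.07],
)

```text
t: 24.75
tool_pos: [454.2, -68.1, 119.6]
eef_rot: [[-0.602, 0.798, 0.0], [0.798, 0.602, 0.0], [-0.0, 0.0, -1.0]]
ft_force: [0.8, -0.6, -0.2]
finger_gap: 69.7
```

```bash
python3 - <<'E'
from h import *;import pickle
c=cam("wrist");go(454.2,-68,31,37)
f=c[0].astype(int);m=((f[...,0]>185)&(f[...,1]>110)).astype(np.uint8)
cs=[k for k in cv2.findContours(m,0,2)[0] if cv2.contourArea(k)>800]
for k in cs:
    b=cv2.boxPoints(cv2.minAreaRect(k));q=np.array([ray(c,p,30)[:2] for p in b]);print(b.round(0).tolist(),q.round(1).tolist(),q.mean(0).round(1),[np.linalg.norm(q[i]-q[i-1]).round(1) for i in range(4)])
save(c,"w10.png",k=1.25)
E
```

```text
d(m) [0.0001 0.0001 0.0885] w [ 0. -0.  0.] z now [454.1 -68.1 119.5] gap 69.7 t 24.8 q6 -0.95
[[310.0, 333.0], [382.0, 330.0], [383.0, 367.0], [312.0, 370.0]] [[519.3, -168.3], [568.2, -128.1], [594.0, -157.3], [543.6, -198.9]] [ 556.3 -163.1] [np.float64(39.1), np.float64(63.3), np.float64(39.0), np.float64(65.4)]
[[202.0, 331.0], [304.0, 331.0], [304.0, 380.0], [202.0, 380.0]] [[441.7, -224.4], [513.7, -170.1], [544.5, -211.8], [469.4, -268.4]] [ 492.3 -218.7] [np.float64(52.0), np.float64(90.2), np.float64(51.8), np.float64(94.0)]
[[210.0, 312.0], [464.0, 312.0], [464.0, 318.0], [210.0, 318.0]] [[437.1, -204.1], [613.6, -71.0], [617.6, -75.4], [440.3, -209.1]] [ 527.2 -139.9] [np.float64(5.9), np.float64(221.0), np.float64(6.0), np.float64(222.1)]
[[142.0, 346.0], [150.0, 278.0], [178.0, 282.0], [170.0, 349.0]] [[407.0, -269.7], [379.4, -207.4], [400.1, -195.8], [428.9, -257.6]] [ 403.8 -232.6] [np.float64(25.1), np.float64(68.1), np.float64(23.7), np.float64(68.2)]
[[433.0, 266.0], [540.0, 149.0], [554.0, 161.0], [447.0, 278.0]] [[563.3, -54.6], [563.2, 68.0], [578.4, 67.6], [57
[... 1351 characters left out ...]
0), np.float64(129.3), np.float64(12.7), np.float64(130.3)]
[[-19.0, 286.0], [227.0, -49.0], [300.0, 5.0], [54.0, 340.0]] [[267.9, -300.5], [298.8, 34.0], [357.3, 37.4], [341.5, -311.3]] [ 316.4 -135.1] [np.float64(74.4), np.float64(335.9), np.float64(58.6), np.float64(349.1)]
[[69.0, 106.0], [130.0, -4.0], [141.0, 2.0], [80.0, 112.0]] [[260.3, -121.1], [260.2, -28.9], [268.1, -27.6], [268.9, -120.1]] [264.4 -74.4] [np.float64(8.6), np.float64(92.2), np.float64(8.0), np.float64(92.5)]
[[-8.0, 75.0], [39.0, -12.0], [64.0, 1.0], [17.0, 89.0]] [[205.9, -135.1], [207.8, -62.3], [225.2, -59.4], [224.3, -132.7]] [215.8 -97.4] [np.float64(18.6), np.float64(72.8), np.float64(17.6), np.float64(73.3)]
```

>>> arm_command(
  targets=[0,0,0.025,0,0,0,0.07,0,0,0.05,0,0,0,0.07,0,0,0.075,0,0,0,0.07,0,0,0.088,0,0,0,0.07,0,0,0.088,0,0,0,0.07,0,0,0.088,0,0,0,0.035,0,0,0.088,0,0,0,0.03,0,0,0.088,0,0,0,0.03],
  force=20,
)

```text
t: 25.6
tool_pos: [454.9, -68.4, 32.4]
eef_rot: [[-0.602, 0.798, 0.002], [0.798, 0.602, -0.001], [-0.002, 0.001, -1.0]]
ft_force: [0.1, -0.3, -0.1]
finger_gap: 49.4
```

>>> arm_command(
  targets=[0,0,0,0,0,0,0.03,0,0,0,0,0,0,0.03,0,0,0,0,0,0,0.03,0,0,0,0,0,0,0.03,0,0,-0.03,0,0,0,0.03,0,0,-0.06,0,0,0,0.03,0,0,-0.09,0,0,0,0.03,0,0,-0.12,0,0,0,0.03],
  force=20,
)

```text
t: 26.4
tool_pos: [453.6, -68.0, 152.3]
eef_rot: [[-0.602, 0.799, -0.001], [0.799, 0.602, 0.0], [0.001, -0.0, -1.0]]
ft_force: [0.8, -0.3, -1.0]
finger_gap: 39.9
```

```bash
python3 - <<'E'
from h import *;import pickle
go(661.3,52.4,150,89.1)
E
```

```text
d(m) [-0.0289  0.2383  0.0022] w [-0.    -0.001 -0.909] z now [453.6 -68.  152.3] gap 39.9 t 26.4 q6 -0.95
```

>>> arm_command(
  targets=[-0.0036,0.03,0,0,0,-0.114,0.03,-0.0072,0.06,0,0,0,-0.228,0.03,-0.0108,0.09,0,0,0,-0.342,0.03,-0.0144,0.12,0,0,0,-0.456,0.03,-0.018,0.15,0,0,0,-0.57,0.03,-0.0216,0.18,0,0,0,-0.684,0.03,-0.0252,0.21,0,0,0,-0.798,0.03,-0.0289,0.238,0,0,0,-0.909,0.03],
  force=20,
)

```text
t: 27.2
tool_pos: [662.2, 52.9, 150.7]
eef_rot: [[-1.0, 0.011, -0.001], [0.011, 1.0, 0.0], [0.001, 0.0, -1.0]]
ft_force: [0.4, 0.3, -0.8]
finger_gap: 39.7
```

>>> arm_command(
  targets=[0,0,0,0,0,0,0.03,0,0,0,0,0,0,0.03,0,0,0,0,0,0,0.03,0,0,0,0,0,0,0.03,0,0,0,0,0,0,0.03,0,0,0,0,0,0,0.03,0,0,0,0,0,0,0.03,0,0,0,0,0,0,0.03],
  force=20,
)

```text
t: 28.0
tool_pos: [661.5, 51.9, 151.6]
eef_rot: [[-1.0, 0.016, 0.0], [0.016, 1.0, 0.0], [-0.0, 0.0, -1.0]]
ft_force: [0.8, -0.2, 0.0]
finger_gap: 39.7
```

```bash
python3 - <<'E'
from h import *;import pickle
c=cam("wrist");go(661.3,52.4,60,89.1);save(c,"w11.png",(170,100,470,330),2.6);pickle.dump(c,open("w11.pkl","wb"))
E
```

```text
d(m) [0.0003 0.0004 0.0916] w [ 0.  0. -0.] z now [661.5  52.  151.6] gap 39.9 t 28.1 q6 -1.58
```

View pics/w11.png

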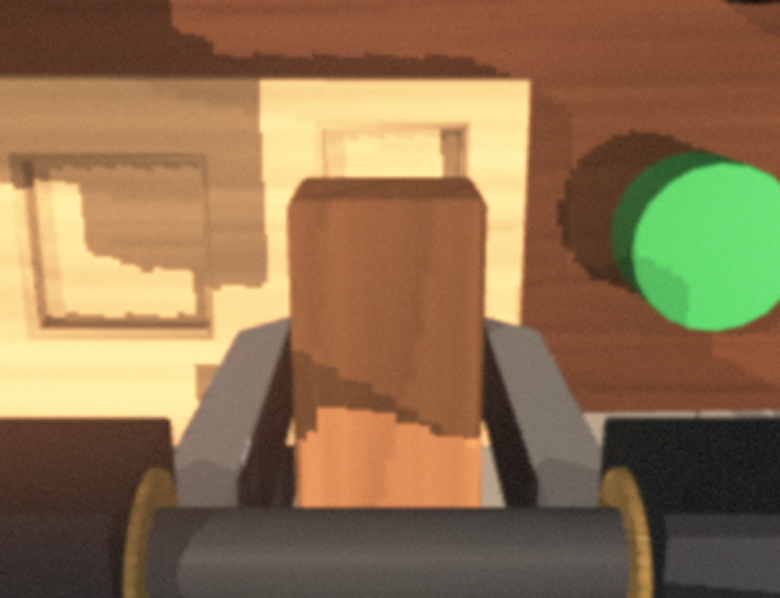

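```bash
python3 - <<'E'
from h import *;import pickle
c=pickle.load(open("w11.pkl","rb"));o=get_obs();P=lambda u,v,z:ray(c,(170+u/2.6,100+v/2.6),z)
for l in[(290,198),(485,198)]: print("blank",(np.array(o["eef_rot"]).T@(P(*l,150.6)-o["tool_pos"])).round(1), P(*l,150.6).round(1))
for l in[(322,124),(467,124),(530,79),(261,79),(10,156),(206,154),(212,338),(35,338)]: print(l,P(*l,30).round(1))
E
```

```text
blank [ 39.2 -20.1   1. ] [622.   32.5 150.6]
blank [39.2 18.   1. ] [622.6  70.6 150.6]
(322, 124) [619.4  30.   30. ]
(467, 124) [620.1  78.2  30. ]
(530, 79) [605.8  98.8  30. ]
(261, 79) [604.4  10.5  30. ]
(10, 156) [628.4 -74.9  30. ]
(206, 154) [628.8  -9.1  30. ]
(212, 338) [693.9 -11.4  30. ]
(35, 338) [692.9 -73.9  30. ]
```

>>> arm_command(
  targets=[-0.001,0.0012,0.02,0,0,0,0.03,-0.001,0.0012,0.045,0,0,0,0.03,-0.001,0.0012,0.07,0,0,0,0.03,-0.001,0.0012,0.083,0,0,0,0.03,-0.001,0.0012,0.087,0,0,0,0.03,-0.001,0.0012,0.09,0,0,0,0.03,-0.001,0.0012,0.093,0,0,0,0.03,-0.001,0.0012,0.095,0,0,0,0.03],
  force=20,
)

```text
t: 28.85
tool_pos: [663.3, 53.2, 57.3]
eef_rot: [[-1.0, 0.016, 0.002], [0.016, 1.0, 0.0], [-0.002, 0.0, -1.0]]
ft_force: [0.5, -0.2, -0.2]
finger_gap: 40.1
```

```bash
python3 - <<'E'
from h import *
go(662.5,53.2,50,89.1);print(get_obs()["ft_force"],get_obs()["wrist_torque"])
E
```

```text
d(m) [ 0.0008 -0.      0.0073] w [ 0.     0.002 -0.   ] z now [663.3  53.2  57.3] gap 40.1 t 28.9 q6 -1.58
[ 0.521032   -0.19790569 -0.19583269] [-0.02724657 -0.03280226  0.01748621]
```

Already inside (bottom at ~26) with no contact. Go to the floor.

>>> arm_command(
  targets=[0,0,0.001,0,0,0,0.03,0,0,0.003,0,0,0,0.03,0,0,0.005,0,0,0,0.03,0,0,0.0065,0,0,0,0.03,0,0,0.0075,0,0,0,0.03,0,0,0.0075,0,0,0,0.03,0,0,0.0075,0,0,0,0.03,0,0,0.0075,0,0,0,0.03],
  force=20,
)

```text
t: 29.65
tool_pos: [662.6, 53.2, 50.2]
eef_rot: [[-1.0, 0.016, 0.001], [0.016, 1.0, 0.0], [-0.001, 0.0, -1.0]]
ft_force: [-2.5, -0.4, 5.2]
finger_gap: 40.1
```

>>> arm_command(
  targets=[0,0,0,0,0,0,0.047,0,0,0,0,0,0,0.047,0,0,0,0,0,0,0.047,0,0,0,0,0,0,0.047,0,0,-0.03,0,0,0,0.047,0,0,-0.08,0,0,0,0.047,0,0,-0.13,0,0,0,0.047,0,0,-0.18,0,0,0,0.047],
  force=20,
)

```text
t: 30.45
tool_pos: [662.3, 53.3, 230.5]
eef_rot: [[-1.0, 0.016, -0.0], [0.016, 1.0, 0.0], [0.0, 0.0, -1.0]]
ft_force: [-0.3, 0.5, 0.6]
finger_gap: 46.9
```

```bash
python3 - <<'E'
from h import *;import pickle
go(560,268,340,90)
c=cam("top")
f=c[0].astype(int)
a=pickle.load(open("top0.pkl","rb"))
m=((f[...,0]>200)&(f[...,1]>140)&(f[...,1]<215)&(f[...,2]<150)).astype(np.uint8);m[:,:215]=0;m[:,255:]=0;m[:125]=0;m[165:]=0
for k in cv2.findContours(m,0,2)[0]:
    if cv2.contourArea(k)>60: (u,r)=cv2.minEnclosingCircle(k);print(u,r,ray(c,u,30).round(1))
E
```

```text
d(m) [ 0.1057  0.2131 -0.1094] w [ 0.    -0.    -0.016] z now [662.3  53.3 230.5] gap 46.9 t 30.4 q6 -1.58
(233.68321228027344, 144.0572509765625) 8.383818626403809 [630.  270.7  30. ]
```

>>> arm_command(
  targets=[0.012,0.027,-0.01,0,0,0,0.094,0.024,0.054,-0.02,0,0,0,0.094,0.036,0.081,-0.02,0,0,0,0.094,0.048,0.108,-0.02,0,0,0,0.094,0.06,0.135,-0.02,0,0,0,0.094,0.072,0.162,-0.02,0,0,0,0.094,0.084,0.189,-0.02,0,0,0,0.094,0.096,0.213,-0.02,0,0,0,0.094],
)

```text
t: 31.3
tool_pos: [569.3, 269.0, 248.6]
eef_rot: [[-1.0, 0.015, -0.0], [0.015, 1.0, 0.0], [0.0, 0.0, -1.0]]
ft_force: [-0.3, 0.1, -0.1]
finger_gap: 94.0
```

>>> arm_command(
  targets=[0,0,0,0,0,0,0.094,0,0,0,0,0,0,0.094,0,0,0,0,0,0,0.094,0,0,0,0,0,0,0.094,0,0,0,0,0,0,0.094,0,0,0,0,0,0,0.094,0,0,0,0,0,0,0.094,0,0,0,0,0,0,0.094],
)

```text
t: 32.1
tool_pos: [570.0, 267.5, 249.0]
eef_rot: [[-1.0, 0.016, 0.0], [0.016, 1.0, 0.0], [-0.0, 0.0, -1.0]]
ft_force: [0.4, -0.6, 0.1]
finger_gap: 94.2
```

```bash
python3 - <<'E'
from h import *;import pickle
c=cam("wrist");go(628,268,31,90);save(c,"w12.png",k=1.25);pickle.dump(c,open("w12.pkl","wb"))
f=c[0].astype(int);m=((f[...,0]>190)&(f[...,1]>110)&(f[...,1]<225)&(f[...,2]<170)).astype(np.uint8)
for k in cv2.findContours(m,0,2)[0]:
    if cv2.contourArea(k)>800:
        e=cv2.fitEllipse(k);print(np.round(e[0],1),np.round(e[1],1),ray(c,e[0],30).round(1),cv2.contourArea(k))
E
```

```text
d(m) [-0.058   0.0013  0.218 ] w [ 0.     0.    -0.016] z now [570.  267.6 249. ] gap 94.1 t 32.1 q6 -1.23
[106.1 246. ] [ 85.6 169.4] [ 6.555e+02 -1.000e-01  3.000e+01] 3016.0
[322.7 222.5] [45.8 48.4] [628.9 270.4  30. ] 1730.0
[481.  -12.9] [149.3 472.6] [374.6 438.1  30. ] 814.5
```

View pics/w12.png

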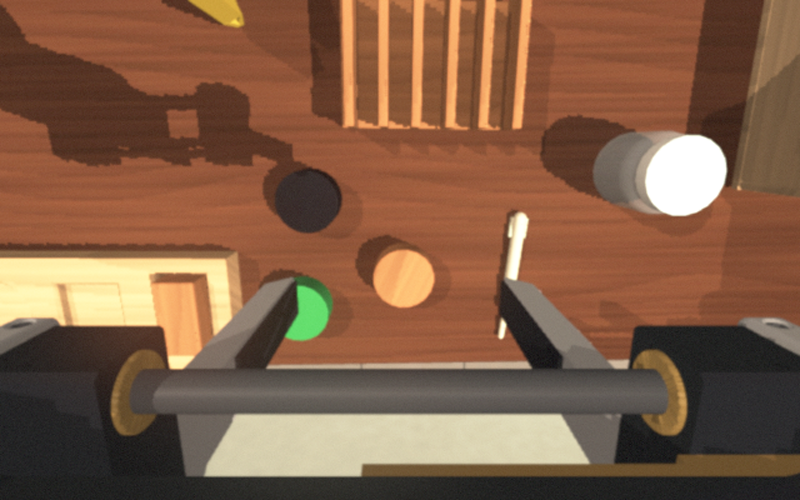

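>>> arm_command(
  targets=[-0.0075,0.0005,0.01,0,0,0.13,0.078,-0.015,0.001,0.02,0,0,0.26,0.078,-0.0225,0.0015,0.03,0,0,0.39,0.078,-0.03,0.002,0.04,0,0,0.52,0.078,-0.0375,0.0025,0.05,0,0,0.65,0.078,-0.045,0.003,0.06,0,0,0.78,0.078,-0.0525,0.0035,0.07,0,0,0.91,0.078,-0.0588,0.0038,0.08,0,0,1.04,0.078],
)

```text
t: 32.95
tool_pos: [629.2, 270.7, 168.6]
eef_rot: [[-0.488, 0.873, 0.0], [0.873, 0.488, 0.0], [-0.0, 0.0, -1.0]]
ft_force: [-0.5, 0.3, -0.4]
finger_gap: 78.2
```

>>> arm_command(
  targets=[0,0,0.01,0,0,0.13,0.078,0,0,0.02,0,0,0.26,0.078,0,0,0.03,0,0,0.39,0.078,0,0,0.04,0,0,0.515,0.078,0,0,0.06,0,0,0.515,0.078,0,0,0.06,0,0,0.515,0.078,0,0,0.06,0,0,0.515,0.078,0,0,0.06,0,0,0.515,0.078],
)

```text
t: 33.75
tool_pos: [629.5, 270.8, 110.0]
eef_rot: [[-0.0, 1.0, 0.002], [1.0, 0.0, 0.001], [0.001, 0.002, -1.0]]
ft_force: [-0.9, -0.6, 0.5]
finger_gap: 77.8
```

```bash
python3 - <<'E'
from h import *;import pickle
c=cam("wrist");go(628.9,270.4,31,0)
f=c[0].astype(int);m=((f[...,0]>190)&(f[...,1]>110)&(f[...,1]<225)&(f[...,2]<170)).astype(np.uint8)
for k in cv2.findContours(m,0,2)[0]:
    if cv2.contourArea(k)>1000:
        x,y,w,h=cv2.boundingRect(k);print((x,y,w,h),[ray(c,p,30).round(1)[:2] for p in[(x,y+h/2),(x+w,y+h/2),(x+w/2,y),(x+w/2,y+h)]])
E
```

```text
d(m) [-0.0005 -0.0008  0.0792] w [ 0.002 -0.001  0.   ] z now [629.5 270.9 110.2] gap 78.0 t 33.8 q6 0.3
(250, 343, 349, 31) [array([569.5, 132.7]), array([873.6, 132.6]), array([720.2, 148.3]), array([722.7, 116.6])]
(280, 163, 79, 80) [array([599.5, 272.9]), array([660.2, 272.9]), array([629.8, 303.8]), array([629.8, 240.1])]
(0, 106, 102, 32) [array([398.7, 333.5]), array([472.4, 333.6]), array([437.7, 344.7]), array([433.3, 322.1])]
(0, 57, 154, 217) [array([391.3, 301.8]), array([506.2, 301.9]), array([462. , 377.4]), array([433.2, 213.2])]
(474, 0, 64, 71) [array([735.1, 391.3]), array([778.8, 391.4]), array([754. , 413.1]), array([760.1, 368.5])]
```

>>> arm_command(
  targets=[0,0,0.025,0,0,0,0.078,0,0,0.05,0,0,0,0.078,0,0,0.07,0,0,0,0.078,0,0,0.079,0,0,0,0.078,0,0,0.079,0,0,0,0.078,0,0,0.079,0,0,0,0.05,0,0,0.079,0,0,0,0.05,0,0,0.079,0,0,0,0.05],
  force=20,
)

```text
t: 34.6
tool_pos: [629.8, 270.9, 31.5]
eef_rot: [[-0.0, 1.0, 0.003], [1.0, 0.0, 0.001], [0.001, 0.003, -1.0]]
ft_force: [-0.9, 0.9, 2.5]
finger_gap: 59.5
```

>>> arm_command(
  targets=[0,0,0,0,0,0,0.05,0,0,0,0,0,0,0.05,0,0,0,0,0,0,0.05,0,0,-0.02,0,0,0,0.05,0,0,-0.04,0,0,0,0.05,0,0,-0.07,0,0,0,0.05,0,0,-0.1,0,0,0,0.05,0,0,-0.12,0,0,0,0.05],
  force=20,
)

```text
t: 35.4
tool_pos: [629.2, 270.8, 151.9]
eef_rot: [[-0.0, 1.0, 0.002], [1.0, 0.0, 0.001], [0.001, 0.002, -1.0]]
ft_force: [0.5, 0.2, -0.4]
finger_gap: 59.7
```

```bash
python3 - <<'E'
from h import *;import pickle
go(657.5,-136,150,-1)
E
```

```text
d(m) [-0.4068  0.0283  0.0017] w [ 0.002 -0.001  0.017] z now [629.2 270.8 151.9] gap 59.7 t 35.4 q6 0.3
```

>>> arm_command(
  targets=[-0.02,0.0015,0,0,0,0,0.05,-0.05,0.0035,0,0,0,0,0.05,-0.09,0.006,0,0,0,0.005,0.05,-0.13,0.009,0,0,0,0.005,0.05,-0.17,0.012,0,0,0,0.01,0.05,-0.21,0.0145,0,0,0,0.01,0.05,-0.25,0.0175,0,0,0,0.015,0.05,-0.29,0.02,0,0,0,0.017,0.05],
  force=20,
)

```text
t: 36.2
tool_pos: [647.0, -22.4, 147.9]
eef_rot: [[0.018, 1.0, -0.004], [1.0, -0.018, -0.0], [-0.0, -0.004, -1.0]]
ft_force: [0.6, -0.2, -0.2]
finger_gap: 59.8
```

>>> arm_command(
  targets=[-0.035,0.0025,0,0,0,0,0.05,-0.065,0.0045,0,0,0,0,0.05,-0.09,0.006,0,0,0,0,0.05,-0.105,0.0075,0,0,0,0,0.05,-0.115,0.0082,0,0,0,0,0.05,-0.117,0.0082,0,0,0,0,0.05,-0.117,0.0082,0,0,0,0,0.05,-0.117,0.0082,0,0,0,0,0.05],
  force=20,
)

```text
t: 37.0
tool_pos: [654.9, -135.3, 149.9]
eef_rot: [[0.016, 1.0, -0.0], [1.0, -0.016, 0.001], [0.001, -0.0, -1.0]]
ft_force: [0.5, -1.0, -1.1]
finger_gap: 59.6
```

```bash
python3 - <<'E'
from h import *;import pickle
c=cam("wrist");go(657.5,-136,52,-1);save(c,"w13.png",(150,60,490,320),2.3);pickle.dump(c,open("w13.pkl","wb"))
E
```

```text
d(m) [-0.0007  0.0026  0.098 ] w [-0.    -0.001  0.002] z now [ 655.  -135.3  150. ] gap 59.6 t 37.0 q6 -0.29
```

View pics/w13.png

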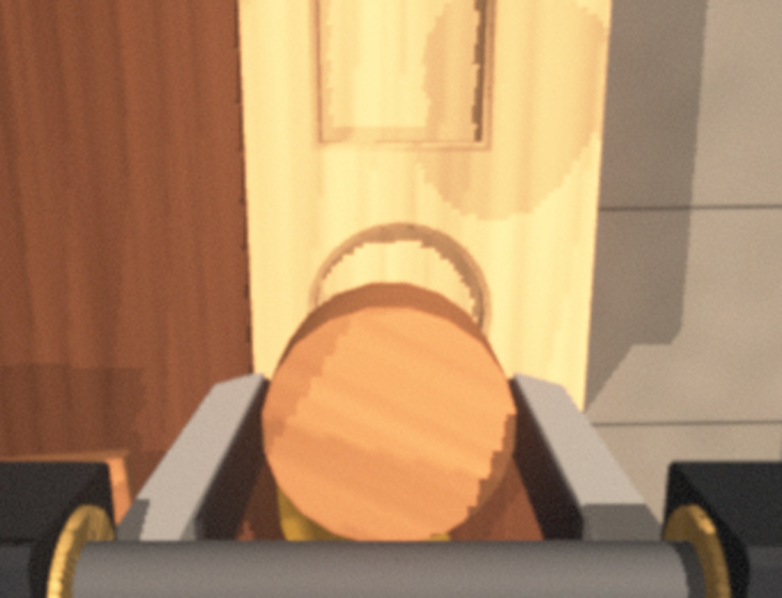

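```bash
python3 - <<'E'
from h import *;import pickle
c=pickle.load(open("w13.pkl","rb"));P=lambda u,v,z:ray(c,(150+u/2.3,60+v/2.3),z).round(1)
for n,u,v,z in[("discL",262,420,148.5),("discR",517,420,148.5),("disc+y",388,308,148.5),("disc-y",388,542,148.5),("rim+y",398,222,30),("rimL",309,300,30),("rimR",491,300,30),("sqL",317,120,30),("sqR",492,120,30),("sqbot",405,150,30),("blkL",250,300,30),("blkR",595,300,30)]: print(n,P(u,v,z))
E
```

```text
discL [ 625.2 -133.5  148.5]
discR [ 684.6 -134.4  148.5]
disc+y [ 655.  -107.1  148.5]
disc-y [ 654.1 -165.6  148.5]
rim+y [ 658.7 -102.5   30. ]
rimL [ 624.1 -132.1   30. ]
rimR [ 694.2 -133.1   30. ]
sqL [629.7 -64.9  30. ]
sqR [693.4 -65.9  30. ]
sqbot [661.6 -76.1  30. ]
blkL [ 601.4 -131.7   30. ]
blkR [ 734.2 -133.7   30. ]
```

>>> arm_command(
  targets=[-0.001,0.004,0.02,0,0,0,0.05,-0.001,0.004,0.045,0,0,0,0.05,-0.001,0.004,0.07,0,0,0,0.05,-0.001,0.004,0.08,0,0,0,0.05,-0.001,0.004,0.085,0,0,0,0.05,-0.001,0.004,0.088,0,0,0,0.05,-0.001,0.004,0.091,0,0,0,0.05,-0.001,0.004,0.093,0,0,0,0.05],
  force=20,
)

```text
t: 37.85
tool_pos: [659.7, -137.7, 57.8]
eef_rot: [[0.017, 1.0, 0.002], [1.0, -0.017, -0.0], [-0.0, 0.002, -1.0]]
ft_force: [0.8, 0.9, -0.5]
finger_gap: 59.7
```

```bash
python3 - <<'E'
from h import *
go(659,-136.2,50,-1);print(get_obs()["ft_force"],get_obs()["wrist_torque"])
E
```

```text
d(m) [ 0.0015 -0.0007  0.0078] w [0.002 0.    0.001] z now [ 659.7 -137.7   57.8] gap 59.7 t 37.9 q6 -0.29
[ 0.7898898   0.94305178 -0.52617854] [-0.05165805  0.04696868  0.04089624]
```

>>> arm_command(
  targets=[0.001,0,0.001,0,0,0,0.05,0.001,0,0.003,0,0,0,0.05,0.001,0,0.005,0,0,0,0.05,0.001,0,0.0065,0,0,0,0.05,0.001,0,0.008,0,0,0,0.05,0.001,0,0.008,0,0,0,0.05,0.001,0,0.008,0,0,0,0.05,0.001,0,0.008,0,0,0,0.05],
  force=20,
)

```text
t: 38.65
tool_pos: [659.0, -136.6, 49.5]
eef_rot: [[0.017, 1.0, 0.0], [1.0, -0.017, -0.0], [-0.0, 0.0, -1.0]]
ft_force: [-1.6, -0.2, 4.0]
finger_gap: 59.6
```

>>> arm_command(
  targets=[0.001,0,0,0,0,0,0.07,0.001,0,0,0,0,0,0.07,0.001,0,0,0,0,0,0.07,0.001,0,0,0,0,0,0.07,0.001,0,-0.03,0,0,0,0.07,0.001,0,-0.08,0,0,0,0.07,0.001,0,-0.13,0,0,0,0.07,0.001,0,-0.18,0,0,0,0.07],
)

```text
t: 39.45
tool_pos: [658.8, -135.5, 230.5]
eef_rot: [[0.017, 1.0, -0.0], [1.0, -0.017, 0.0], [0.0, -0.0, -1.0]]
ft_force: [0.3, -0.3, -0.2]
finger_gap: 70.1
```

>>> arm_command(
  targets=[0.04,-0.02,-0.02,0,0,0,0.07,0.08,-0.06,-0.04,0,0,0,0.07,0.12,-0.1,-0.06,0,0,0,0.07,0.14,-0.14,-0.08,0,0,0,0.07,0.14,-0.18,-0.1,0,0,0,0.07,0.14,-0.22,-0.1,0,0,0,0.07,0.14,-0.25,-0.1,0,0,0,0.07,0.14,-0.25,-0.1,0,0,0,0.07],
)

```text
t: 40.25
tool_pos: [407.7, 9.3, 330.1]
eef_rot: [[0.017, 1.0, 0.001], [1.0, -0.017, -0.0], [-0.0, 0.001, -1.0]]
ft_force: [0.5, -1.1, -0.3]
finger_gap: 69.8
```

```bash
python3 - <<'E'
from h import *;import pickle
s=cam("scene");t=cam("top")
go(560,-50,340,0)
a=cv2.resize(s[0][150:300,180:430],None,fx=3.2,fy=3.2,interpolation=2)[:,:800]
b=cv2.resize(t[0][105:225,190:440],None,fx=3.2,fy=3.2,interpolation=2)
cv2.imwrite("pics/fin.png",cv2.resize(np.vstack([a,b])[...,::-1],None,fx=.69,fy=.69,interpolation=3))
E
```

```text
d(m) [-0.0561  0.1495 -0.0101] w [ 0.002  0.    -0.017] z now [411.5   8.6 329.5] gap 69.9 t 40.4 q6 -0.13
```

```bash
python3 - <<'E'
from h import *;import pickle
t=cam("top");a=pickle.load(open("top0.pkl","rb"))
f=cv2.GaussianBlur(t[0],(3,3),0).astype(int);g=cv2.GaussianBlur(a[0],(3,3),0).astype(int)
for ff,c in((g,a),(f,t)):
    m=((ff[...,0]>190)&(ff[...,0]-ff[...,2]>90)&(ff[...,1]>120)&(ff[...,1]<215)).astype(np.uint8);m[:110]=0;m[215:]=0;m[:,:200]=0;m[:,:]*=1;m[:,366:]=0
    for k in cv2.findContours(m,0,2)[0]:
        if cv2.contourArea(k)>60:
            r=cv2.minAreaRect(k);print(np.round(r[0],1),np.round(r[1],1),round(r[2]),cv2.contourArea(k),"z48",ray(c,r[0],48).round(1)[:2],"z30",ray(c,r[0],30).round(1)[:2])
    print()
d=(np.abs(f-g).max(2)>45).astype(np.uint8);d=cv2.morphologyEx(d,cv2.MORPH_OPEN,np.ones((3,3)))
n,_,st,ce=cv2.connectedComponentsWithStats(d);print([(x.tolist(),y.round().tolist()) for x,y in zip(st[1:],ce[1:]) if x[4]>25])
E
```

```text
[329.6 195.2] [11.  21.2] 53 208.5 z48 [452.4 -68.5] z30 [454.2 -69.1]
[233.8 144.2] [15.6 16.3] 45 196.5 z48 [625.5 267.1] z30 [629.3 270.4]
[348.6 135.3] [14.7 20.2] 68 78.0 z48 [ 663.2 -132.3] z30 [ 667.5 -133.8]
[323.  136.5] [17. 18.] 90 86.5 z48 [657.5 -43.1] z30 [661.7 -43.5]

[348.3 136.3] [19.1 19.8] 45 237.0 z48 [ 659.7 -131.1] z30 [ 663.9 -132.5]
[323.  136.5] [17. 18.] 90 86.5 z48 [657.5 -43.1] z30 [661.7 -43.5]
[296.  134.5] [21. 16.] 90 227.5 z48 [663.2  51.1] z30 [667.5  51.9]

[([292, 127, 13, 22, 276], [298.0, 138.0]), ([342, 132, 20, 16, 237], [351.0, 140.0]), ([226, 136, 17, 17, 234], [234.0, 144.0]), ([243, 143, 6, 11, 52], [245.0, 148.0]), ([36, 159, 360, 241, 25078], [224.0, 305.0]), ([407, 173, 4, 15, 56], [408.0, 180.0]), ([416, 172, 5, 29, 101], [418.0, 186.0]), ([392, 177, 7, 25, 88], [395.0, 188.0]), ([213, 179, 12, 23, 147], [218.0, 190.0]), ([231, 178, 11, 27, 191], [236.0, 191.0]), ([225, 184, 5, 32, 112], [227.0, 199.0]), ([396, 195, 11, 17, 105], [400.0, 203.0]), ([242, 199, 3, 10, 30], [243.0, 204.0]), ([428, 201, 9, 13, 96], [432.0, 207.0]), ([217, 202, 7, 13, 78], [220.0, 208.0]), ([408, 205, 6, 14, 61], [410.0, 211.0]), ([418, 204, 4, 13, 47], [419.0, 210.0]), ([233, 206, 7, 17, 105], [236.0, 214.0]), ([369, 214, 33, 10, 226], [386.0, 219.0]), ([366, 225, 96, 126, 3989], [423.0, 281.0]), ([443, 244, 6, 5, 26], [445.0, 246.0]), ([161, 259, 6, 12, 39], [163.0, 264.0]), ([193, 260, 14, 12, 86], [200.0, 265.0]), ([203, 270, 9, 5, 32], [207.0, 272.0]), ([231, 285, 8, 4, 28], [235.0, 286.0]), ([306, 298, 55, 29, 634], [328.0, 313.0]), ([298, 301, 8, 7, 43], [301.0, 304.0]), ([335, 327, 5, 14, 51], [337.0, 333.0]), ([370, 341, 49, 27, 611], [394.0, 356.0]), ([323, 343, 12, 15, 87], [330.0, 352.0]), ([343, 362, 33, 18, 259], [359.0, 370.0]), ([408, 378, 57, 22, 791], [435.0, 392.0]), ([293, 392, 9, 8, 52], [298.0, 396.0])]
```

```bash
python3 - <<'E'
from h import *
t=cam("top");print("expected px round",proj(t,(659,-137.5,48)),"obl",proj(t,(661.5,53,48)))
f=t[0].astype(int);u,v=proj(t,(659,-137.5,48)).round().astype(int)
print("row",[(i,*f[v,i]) for i in range(u-13,u+14,2)]);print("col",[(j,*f[j,u]) for j in range(v-13,v+14,2)])
E
```

```text
expected px round [350.07721383 136.47404706] obl [295.45863221 134.97182252]
row [(337, np.int64(252), np.int64(228), np.int64(152)), (339, np.int64(243), np.int64(200), np.int64(128)), (341, np.int64(128), np.int64(90), np.int64(56)), (343, np.int64(251), np.int64(185), np.int64(104)), (345, np.int64(250), np.int64(184), np.int64(105)), (347, np.int64(250), np.int64(189), np.int64(109)), (349, np.int64(249), np.int64(181), np.int64(102)), (351, np.int64(250), np.int64(185), np.int64(106)), (353, np.int64(237), np.int64(161), np.int64(89)), (355, np.int64(239), np.int64(162), np.int64(92)), (357, np.int64(247), np.int64(177), np.int64(102)), (359, np.int64(94), np.int64(64), np.int64(41)), (361, np.int64(255), np.int64(247), np.int64(170)), (363, np.int64(106), np.int64(66), np.int64(42))]
col [(123, np.int64(254), np.int64(239), np.int64(168)), (125, np.int64(253), np.int64(235), np.int64(165)), (127, np.int64(254), np.int64(240), np.int64(170)), (129, np.int64(250), np.int64(186), np.int64(105)), (131, np.int64(249), np.int64(183), np.int64(105)), (133, np.int64(250), np.int64(186), np.int64(107)), (135, np.int64(250), np.int64(184), np.int64(107)), (137, np.int64(250), np.int64(186), np.int64(105)), (139, np.int64(249), np.int64(184), np.int64(104)), (141, np.int64(244), np.int64(170), np.int64(97)), (143, np.int64(238), np.int64(158), np.int64(92)), (145, np.int64(150), np.int64(88), np.int64(48)), (147, np.int64(210), np.int64(158), np.int64(100)), (149, np.int64(254), np.int64(233), np.int64(160))]
```

```bash
python3 -c "
from plant import *
close_job()"
```

```text
the job is handed in; nothing more can be done
```

The job is handed in. Two gauges and two blanks were present, and all four are in place; the short gauge and the square blank were absent in this run.

- **Gauges:** I pushed the long gauge down between keepers 3 and 4, then the middle gauge between keepers 2 and 3. Each was pressed until the base pushed back (11 N and 18 N). Wrist pictures showed them in line and centred to about 1 mm.
- **Blanks:** The oblong went into its cavity first, then the round one. Both met the cavity floor at the expected height, with no contact on the way in. The last top image puts both where they belong, within a pixel (about 3 mm).
- **Bystanders and look-alikes:** I touched none of them.

**Checks that failed or disagreed:**
- My last combined picture could not be viewed because the 16-picture limit was reached, so the final check used pixel values only. A comparison of the first and last top images flagged many regions. I matched only the blank changes to my moves; I put the rest down to the arm, its shadow and the gauges.
- A first colour mask put the round blank about 6 mm off, probably because it picked up shading. The direct pixel rows and columns showed it centred.
- One reading of the held middle gauge was taken while the arm was still moving and was about 5 mm off. I corrected it before inserting the gauge.

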